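# Hook the short battery pack into its bench cradle

## Robot

A 6-joint arm with a two-finger parallel gripper is mounted at the origin on a cart in front of the work surface, level with it; the furniture and walls round the work are solid. World frame = base frame: x ahead of the robot, y to its left, z up, the work surface at z = 0. Lengths are in mm, angles in rad, forces in N, time in s.
With the tool pointing down it reaches from about 400 to 925 mm from the base axis. Payload 12.5 kg.
Tool frame: the origin (TCP) lies on the centre line of the jaws, within the pads' length; the fingertips stand 14 mm ahead of it and the grasp point (between the pads) lies 5 mm behind it; z points along the fingers, y is the direction in which the jaws open and shut (so a half turn about z gives the same grasp; the last joint's range is limited). The gripper opens to 95 mm and grips with 3 to 60 N. Pads are 20 mm wide; open, the fingers measure 119 mm over their backs; the gripper's body (75 mm by 180 mm) begins 59 mm behind the grasp point.
Start: joints at [-1.284, 0.491, 1.559, -0, 1.092, -0.106], TCP at [239.26, -577.411, 193.561] pointing down, gripper open.
Joint ranges: [-3.1, 3.1], [-0.84, 2.19], [0.05, 2.79], [-1.13, 4.28], [0.06, 2.93], [-2.69, 2.69]. Speed limits (rad/s): [2.22, 2.22, 2.79, 3.14, 3.14, 3.14].

## Interface

Orientations are given as [roll, pitch, yaw] about the fixed x, y, z axes, in that order (R = Rz(yaw) Ry(pitch) Rx(roll)).
In Python, from cell import * gives the robot as it stands.
- The arm moves only by the tool play_rows, never from a script. Its argument "moves" is a list of rows, each a list of 7 numbers: the shift along the tool's x, y, z in m, then the turn, a rotation vector about the tool's x, y, z in rad, then the opening in per cent of the stroke, from 0 (shut) to 100 (fully open). In form: [[tx, ty, tz, ax, ay, az, claw], ...]. A call has 1 to 8 rows; each row shifts and turns the pose as measured when the row begins, along the tool's axes as they then stand; what a row does not reach is not made up. A row lasts 1/10 s, in which the tool goes at most 50 mm and 8.59 degrees, less where a joint would pass 70% of its speed; a pose out of reach is approached as far as the arm can. A call is refused whole if a number of a shift passes 0.05 or a number of a turn 0.15, either way. A call with a gripper value outside its range is refused whole. The fingers move at their own pace and stop on an object; the grip force is fixed at half the most. Time passes only in rows, so rows that do not move let the fingers close. It gives the time, the measured TCP pose, the force and the opening at its end, in the units of the state.
- state(): the state, without advancing time (a new reading comes with each control period).
- read_camera(name): name is "scene" or "side" or "wrist"; returns a dict with "img" (400x640x3 uint8, red, green, blue), "fx", "fy", "cx", "cy" (pixels), "R" (3x3) and "t" (3): a world point X has camera coordinates R X + t. Camera axes: x right, y down, z forward; pixel columns grow to the right and rows downward; lengths in mm; the calibration is good to about 2 mm. A picture is of the moment at which its call begins. There is no depth.
- job_done(): hands the job in, once; it reports no verdict.
The state is a dict: "t": time; "joints": joint angles; "qvel": joint speeds; "tau": joint torques, N m; "eef_pos": TCP position; "tcp_rot": TCP orientation; "ft_force": force on the tool from outside, world axes, zero at the start; "moment": the same for the moment, N m; "opening": opening from 0.0 (shut) to 1.0 (fully open).
Only numpy, scipy, OpenCV 4.12 (cv2) and the standard library are available. Lean on these libraries where they do the work, as an engineer would, in place of code of your own. Each camera call takes 0.05 s, during which the arm holds its last target.

## Task

Put the short battery pack, the one with the flat tongue on its nose, into the aluminium cradle on the bench: hook the tongue in under the cradle's lip while the tail is still raised, then tip the tail down behind the low tail stop until the pack lies flat on the cradle floor, and let go. Leave the longer pack where it lies.

Things in the scene. Friction and masses are not known exactly. Their poses are not given: they have to be found in the camera images.
- pack_center (a point): centre of the loose short e-bike battery pack's body, half-way up: a grey plastic block 140 (x) x 52 (y) x 44 (z) mm, about 0.5 kg, lying flat on the bench, so 22 mm above it. A flat tongue juts from its nose, at -x (towards the robot); x runs from nose to tail, z up. Grasp it across its 52 mm width near this point.
- tongue_tip (a point): middle of the front end of the short pack's tongue, 100 mm from pack_center along the pack's -x and 5 mm above its underside. The tongue is 30 mm long, 36 mm wide, 10 mm thick, and flush with the pack's underside. Axes as pack_center.
- cradle: aluminium cradle fixed to the bench, 206 x 100 mm, open above and along both sides of its middle. Origin at bench level under the middle of the bay; x points from the lip end (nearer the robot) to the tail stop, z up. The bay floor is 6 mm above the origin. With the pack home its centre is at about x = 0, y = 0, z = 28 mm, with 7 to 10 mm to spare each way along x and 20 mm along y.
- lip_edge (a point): middle of the lip's free edge, at its underside, 31 mm above the bench, at x = -80 mm in the cradle (axes as the cradle). The flat lip, 100 mm wide, reaches over the bay from its end wall (inner face at x = -116 mm); the gap under it is 25 mm high, its top is 36 mm above the bench, its rolled edge reaches x = -77.5 mm, and its closed side cheeks are 92 mm apart.
- tail_stop (a point): middle of the top of the tail stop's inner face, at x = +80 mm in the cradle, 18 mm above the bench (12 mm above the bay floor). Equally low side ears 92 mm apart run 24 mm from it towards the lip. Axes as the cradle.
- long_pack_center (a point): centre of the other, longer pack: the same grey case, 195 x 52 x 44 mm, without a tongue; it does not fit the cradle and stays where it is. x along its length, z up. The two packs may lie in either place.

How it is judged (in metres and radians):
On the way:
1. the tongue is under the lip while the tail is still raised (x of tongue_tip in the frame of cradle between -0.118 and -0.083 m and z of tongue_tip in the frame of cradle below 0.03 m and y of tongue_tip in the frame of cradle between -0.048 and 0.048 m and angle between pack_center's own z axis and vertical above 0.06 rad), for 0.1 s.
At the end, for the whole second after the job is handed in: The short pack lies flat (within 3 degrees, its underside within 3 mm of the bay floor) in the cradle, its tongue at least 6 mm under the lip, its tail inside the tail stop, centred across the cradle within 24 mm and in line with it within 15 degrees, released and at rest (x of tongue_tip in the frame of cradle between -0.118 and -0.086 m and y of pack_center in the frame of cradle between -0.024 and 0.024 m and z of pack_center in the frame of cradle between 0.024 and 0.0315 m and angle between pack_center's own z axis and vertical below 0.05 rad and angle between the x axis of pack_center and the x axis of cradle, either way round below 0.27 rad); the robot touches nothing.
It fails at once if the longer pack was moved more than 30 mm (distance of long_pack_center from where it was at the start of the episode above 0.03 m).
It also fails if it takes over 38 s, if anything falls off the work surface, if the arm or the gripper's body presses on something with over 40 N, if the wrist force passes 120 N, or if a joint passes its speed limit or range.

## Working session

There is one attempt and no reset: what is moved stays moved. The work goes in short steps, Python scripts to look and compute and a tool call to move; the robot and the scene stay as the last step left them, time stands still between calls to the robot, and variables do not carry over. Pictures are saved under pics/ and viewed, and the job is handed in when it is done.

Besides the shell and the picture viewer there is one more tool, called after "Request:" in YAML: its name, and indented under it one key for each argument. play_rows: Moves the arm, as the interface text tells. Its arguments: {"type":"object","properties":{"moves":{"type":"array"}},"required":["moves"]}

```bash
ls; mkdir -p pics
python3 - <<'E'
from cell import *
import cv2
s=state();print(s['t'],s['eef_pos'],s['tcp_rot'],s['opening'])
for n in ["scene","side","wrist"]:
    c=read_camera(n);cv2.imwrite(f"pics/{n}0.png",c["img"][:,:,::-1])
    print(n,c["fx"],c["cx"],c["cy"],c["R"],c["t"])
E
```

```text
pics
0.0 [ 239.15499902 -577.14222762  192.97526112] [-3.14050505e+00 -8.28672939e-05  3.92778355e-01] 1.0005628949615026
scene 426.9996449970403 317.0404520758069 205.40062085762926 [[-0.83602862 -0.54827386  0.02125829]
 [-0.24422775  0.33715439 -0.90921929]
 [ 0.49133385 -0.76532522 -0.41577441]] [388.05885397 214.25797002 656.21398911]
side 464.9391855835231 315.13918323513155 194.47006743119078 [[-0.94292315 -0.33244259 -0.01943862]
 [-0.17674089  0.54906346 -0.81687941]
 [ 0.28223854 -0.76681891 -0.57648085]] [474.11989334 165.68658871 980.68083871]
wrist 330.6453869373827 316.5052950782334 194.49130322460496 [[ 0.38262387 -0.92390365 -0.00100588]
 [-0.89175362 -0.36959359  0.26110546]
 [-0.24160805 -0.09900819 -0.96530976]] [-624.63410065  -29.48114202  391.35088104]
```

View pics/scene0.png

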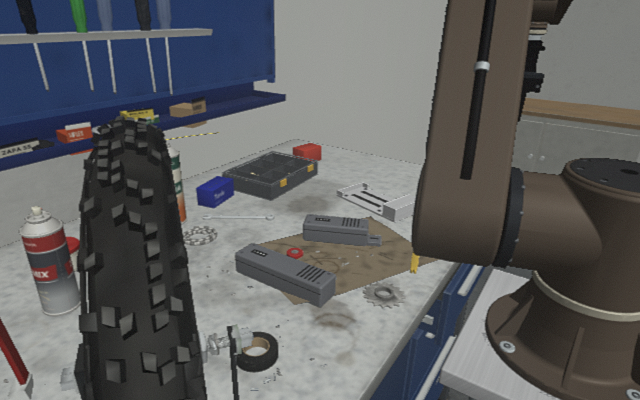

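View pics/side0.png

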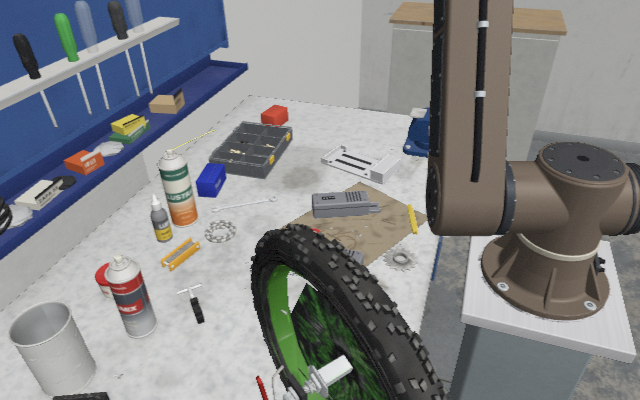

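View pics/wrist0.png

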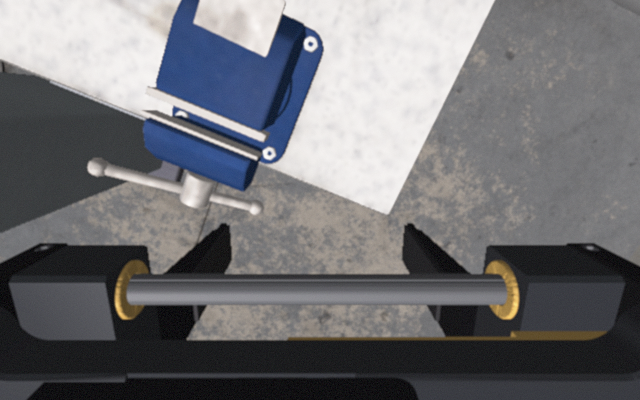

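The scene view shows the short pack with its tongue at about (340,230), the long pack at about (285,272), and the cradle at about (380,200). I'll enlarge these.

Run:
```python
import cv2
a=cv2.imread("pics/scene0.png");cv2.imwrite("pics/s_c.png",cv2.resize(a[165:265,290:423],None,fx=6,fy=6,interpolation=cv2.INTER_CUBIC)[:600,:800])
a=cv2.imread("pics/side0.png");cv2.imwrite("pics/d_c.png",cv2.resize(a[135:235,300:433],None,fx=6,fy=6,interpolation=cv2.INTER_CUBIC)[:600,:800])
```

```text
(no output)
```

View pics/s_c.png

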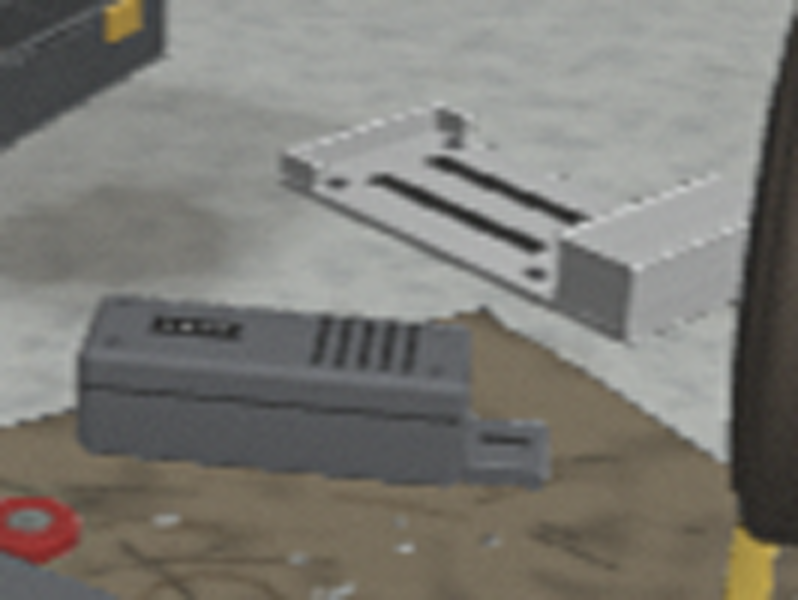

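View pics/d_c.png

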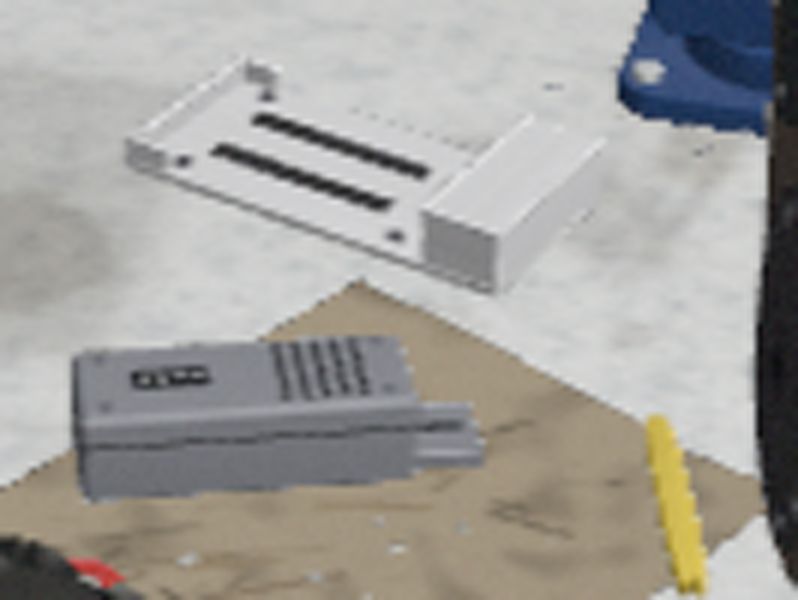

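```bash
cat > h.py <<'E'
import numpy as np, cv2
from scipy.optimize import least_squares
def cams():
    from cell import read_camera
    return {n:read_camera(n) for n in ("scene","side")}
def proj(c,X):
    p=np.atleast_2d(X)@np.asarray(c["R"]).T+np.asarray(c["t"])
    return np.c_[c["fx"]*p[:,0]/p[:,2]+c["cx"],c["fy"]*p[:,1]/p[:,2]+c["cy"]]
def body(q,P):
    c,s=np.cos(q[2]),np.sin(q[2]);P=np.asarray(P,float)
    return np.c_[q[0]+c*P[:,0]-s*P[:,1],q[1]+s*P[:,0]+c*P[:,1],P[:,2]]
def fit(C,obs,q0):
    # obs {cam:[(X3,px)]}
    f=lambda q:np.concatenate([(proj(C[n],body(q,[o[0] for o in L]))-np.array([o[1] for o in L])).ravel() for n,L in obs.items()])
    r=least_squares(f,q0,x_scale=[10,10,.1],loss='soft_l1')
    return r.x,f(r.x).reshape(-1,2)
E
cat > m.py <<'E'
from h import *
C=cams()
def cr(L,ox,oy): return [(X,((u+.5)/6-.5+ox,(v+.5)/6-.5+oy)) for X,(u,v) in L]
S=lambda L:cr(L,290,165); D=lambda L:cr(L,300,135)
cradle={"side":D([((-78,50,36),(424,211)),((-120,50,36),(498,237)),((-120,50,0),(496,293)),((-78,-50,36),(530,115)),((-120,-50,36),(604,140)),((86,50,18),(128,143)),((86,-50,18),(245,60))]),
"scene":S([((-78,50,36),(562,235)),((-120,50,36),(633,263)),((-120,50,0),(628,340)),((-78,-50,36),(720,175)),((86,50,18),(283,152)),((86,-50,18),(440,103))])}
pack={"side":D([((70,-26,44),(75,352)),((-70,-26,44),(400,335)),((70,26,44),(80,427)),((-70,26,44),(415,405)),((70,26,0),(92,500)),((-70,26,0),(415,473)),((-100,18,0),(483,465)),((-100,-18,10),(473,405))]),
"scene":S([((70,26,44),(80,365)),((70,-26,44),(105,298)),((-70,-26,44),(470,320)),((-70,26,44),(470,395)),((-70,26,0),(470,487)),((70,26,0),(82,450)),((-100,18,0),(545,487)),((-100,-18,10),(548,422))])}
for nm,o in (("cradle",cradle),("pack",pack)):
    best=min((fit(C,o,[600,-200,y]) for y in (-.8,0,.8)),key=lambda r:np.abs(r[1]).sum())
    print(nm,best[0].round(3));print(best[1].round(1).tolist())
    for n in o: 
        q,r=fit(C,{n:o[n]},best[0]);print(n,q.round(3))
E
python3 m.py
```

```text
cradle [ 4.89601e+02 -3.07426e+02 -2.98000e-01]
[[-1.0, -0.9], [0.2, -0.5], [-0.3, 1.3], [-0.5, -0.2], [0.3, -0.1], [-0.5, -1.4], [-0.7, -1.3], [-0.4, 0.3], [1.1, 1.5], [0.5, 2.4], [-0.2, 0.6], [0.4, 0.2], [0.3, 0.3]]
side [ 4.88103e+02 -3.05017e+02 -2.93000e-01]
scene [ 4.92528e+02 -3.11748e+02 -2.96000e-01]
pack [ 4.64735e+02 -7.68900e+01  4.45000e-01]
[[-1.6, -0.4], [-0.5, -1.8], [-0.4, -0.6], [1.1, -1.5], [-2.0, 1.6], [0.3, 1.5], [0.1, -0.0], [-1.1, -1.7], [-0.1, -1.2], [-0.4, -0.4], [1.6, 0.9], [0.9, -0.8], [-0.5, 2.1], [-0.6, 2.7], [1.1, 1.5], [1.0, 0.3]]
side [ 4.6327e+02 -7.5736e+01  4.2200e-01]
scene [ 4.66776e+02 -7.86480e+01  4.66000e-01]
```

```bash
cat > plan.py <<'E'
import sys,numpy as np
from scipy.spatial.transform import Rotation as Ro,Slerp
from cell import state
def plan(p,rpy,n,claw,s=None):
    s=s or state();p0=np.array(s["eef_pos"]);R0=Ro.from_euler('xyz',s["tcp_rot"]);R1=Ro.from_euler('xyz',rpy)
    p=np.array(p,float);sl=Slerp([0,1],Ro.concatenate([R0,R1]));out=[]
    f=[0]+[(i+1)/n for i in range(n)]
    for a,b in zip(f[:-1],f[1:]):
        Ra,Rb=sl(a),sl(b)
        d=Ra.inv().apply((p-p0)*(b-a))/1000; r=(Ra.inv()*Rb).as_rotvec()
        out.append([round(float(v),4) for v in (*d,*r)]+[claw])
    print("at",p0.round(1),np.round(s["tcp_rot"],3),"t",round(s["t"],2),"op",round(s["opening"],3),"F",np.round(s["ft_force"],1),"dist",np.linalg.norm(p-p0).round(1))
    for o in out: print(o)
if __name__=="__main__":
    a=[float(x) for x in sys.argv[1:]]
    plan(a[:3],a[3:6],int(a[6]),a[7])
E
python3 plan.py 280 -480 285 3.1416 0 0.40 3 100
```

```text
at [ 239.2 -577.3  193.3] [-3.141 -0.     0.393] t 0.25 op 1.002 F [-0.  -0.2 -0. ] dist 139.8
[0.025, -0.0248, -0.0306, -0.0001, -0.0, -0.0024, 100.0]
[0.025, -0.0247, -0.0306, -0.0001, -0.0, -0.0024, 100.0]
[0.0251, -0.0246, -0.0306, -0.0001, -0.0, -0.0024, 100.0]
```

Request:
play_rows:
  moves:
    - [0.01, -0.01, -0.045, 0, 0, 0, 100]
    - [0.025, -0.025, -0.03, 0, 0, 0, 100]
    - [0.03, -0.035, -0.01, 0, 0, 0, 100]
    - [0.03, -0.035, 0, 0, 0, 0, 100]

```text
t: 0.65
eef_pos: [286.3, -443.9, 279.0]
tcp_rot: [-3.138, -0.001, 0.387]
ft_force: [1.1, -0.1, 0.2]
opening: 1.001
```

```bash
python3 plan.py 465 -77 200 3.1416 0 0.445 8 100
```

```text
at [ 286.3 -443.9  279. ] [-3.138e+00 -1.000e-03  3.870e-01] t 0.65 op 1.001 F [ 1.1 -0.1  0.2] dist 415.7
[0.038, -0.034, 0.01, -0.0005, -0.0001, -0.0072, 100.0]
[0.0382, -0.0337, 0.01, -0.0005, -0.0001, -0.0072, 100.0]
[0.0385, -0.0334, 0.01, -0.0005, -0.0001, -0.0072, 100.0]
[0.0387, -0.0332, 0.01, -0.0005, -0.0001, -0.0072, 100.0]
[0.039, -0.0329, 0.0099, -0.0005, -0.0001, -0.0072, 100.0]
[0.0392, -0.0326, 0.0099, -0.0005, -0.0001, -0.0072, 100.0]
[0.0394, -0.0323, 0.0099, -0.0005, -0.0001, -0.0072, 100.0]
[0.0397, -0.0321, 0.0099, -0.0005, -0.0001, -0.0072, 100.0]
```

Request:
play_rows:
  moves:
    - [0.038, -0.032, 0, 0, 0, -0.007, 100]
    - [0.038, -0.032, 0, 0, 0, -0.007, 100]
    - [0.038, -0.032, 0.005, 0, 0, -0.007, 100]
    - [0.038, -0.032, 0.01, 0, 0, -0.007, 100]
    - [0.038, -0.032, 0.01, 0, 0, -0.007, 100]
    - [0.038, -0.032, 0.01, 0, 0, -0.007, 100]
    - [0.038, -0.032, 0.01, 0, 0, -0.007, 100]
    - [0, 0, 0, 0, 0, 0, 100]

```text
t: 1.45
eef_pos: [440.3, -127.7, 237.2]
tcp_rot: [3.14, -0.003, 0.44]
ft_force: [-0.3, -0.3, -0.2]
opening: 1.003
```

```bash
python3 plan.py 465 -77 200 3.1416 0 0.445 2 100
python3 - <<'E'
from cell import *
import cv2
c=read_camera("wrist");cv2.imwrite("pics/w1.png",c["img"][:,:,::-1])
import pickle;pickle.dump(c,open("w1.pkl","wb"))
E
```

```text
at [ 440.3 -127.7  237.2] [ 3.14e+00 -3.00e-03  4.40e-01] t 1.45 op 1.003 F [-0.3 -0.3 -0.2] dist 67.6
[0.0219, -0.0177, 0.0187, 0.0006, -0.0016, -0.0027, 100.0]
[0.022, -0.0176, 0.0186, 0.0006, -0.0016, -0.0027, 100.0]
```

View pics/w1.png

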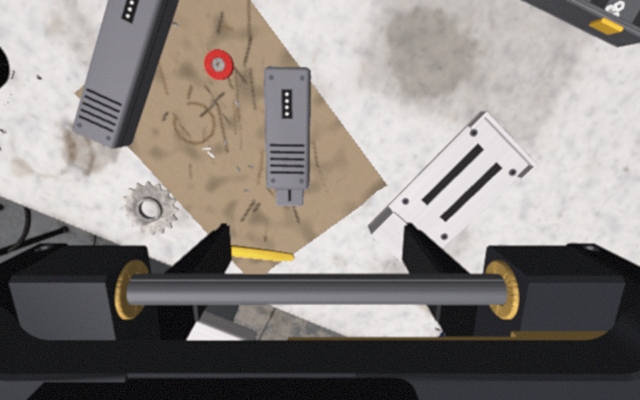

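Run:
```python
import pickle,cv2,numpy as np
from h import *
c=pickle.load(open("w1.pkl","rb"));im=c["img"][:,:,::-1].copy()
k=5
x0,y0,x1,y1=240,55,340,215
a=cv2.resize(im[y0:y1,x0:x1],None,fx=3.7,fy=3.7,interpolation=cv2.INTER_CUBIC)
x0,y0,x1,y1=365,100,545,240
b=cv2.resize(im[y0:y1,x0:x1],None,fx=4,fy=4,interpolation=cv2.INTER_CUBIC)
cv2.imwrite("pics/w1p.png",a);cv2.imwrite("pics/w1c.png",b)
P=[(70,26,44),(70,-26,44),(-70,26,44),(-70,-26,44),(-100,18,10),(-100,-18,10)]
print(proj(c,body([464.7,-76.9,.445],P)).round(0).tolist())
P=[(-78,50,36),(-78,-50,36),(86,50,18),(86,-50,18)]
print(proj(c,body([489.6,-307.4,-.298],P)).round(0).tolist())
```

```text
[[260.0, 68.0], [307.0, 67.0], [265.0, 192.0], [309.0, 191.0], [276.0, 207.0], [303.0, 207.0]]
[[392.0, 213.0], [445.0, 262.0], [485.0, 113.0], [537.0, 168.0]]
```

View pics/w1p.png

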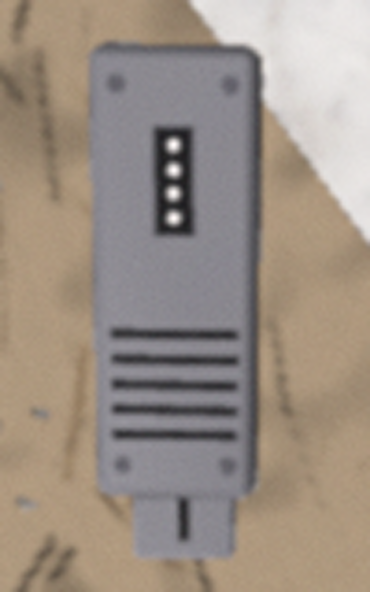

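View pics/w1c.png

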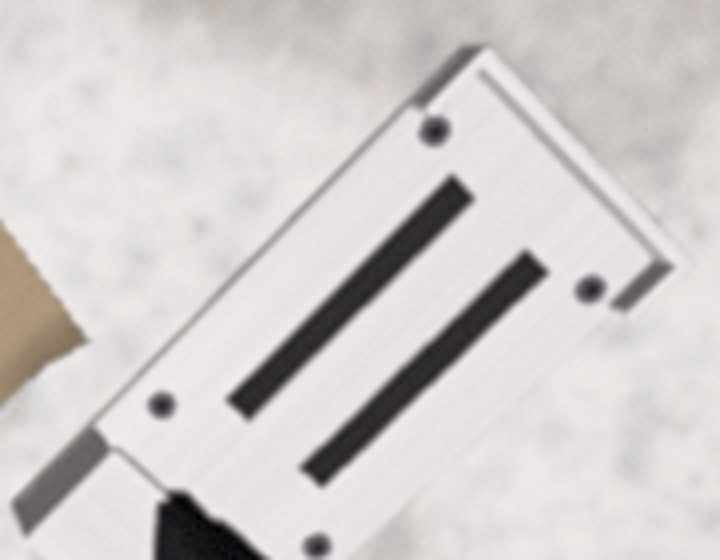

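```bash
python3 - <<'E'
import pickle
from h import *
c=pickle.load(open("w1.pkl","rb"));C={"w":c}
o=[((70,26,44),(264.6,67.5)),((70,-26,44),(309.8,68)),((-70,26,44),(266,188.3)),((-70,-26,44),(308,188.8)),((-100,18,10),(276.2,205)),((-100,-18,10),(303.5,205))]
print(*[x.round(2).tolist() for x in fit(C,{"w":o},[465,-77,.44])])
o=[((-78,50,36),(393,211.7)),((86,50,18),(486,112)),((86,-50,18),(534.5,166.5))]
print(*[x.round(3).tolist() for x in fit(C,{"w":o},[489,-307,-.3])])
E
python3 plan.py 466 -79 100 3.1416 0 0.47 4 100
```

```text
[467.67, -78.1, 0.42] [[-1.39, -2.53], [1.04, -2.02], [-0.24, 1.07], [1.06, 1.38], [-0.17, 0.22], [-0.27, 0.72]]
[490.726, -307.197, -0.299] [[-1.177, 0.267], [-0.172, -0.348], [2.915, 0.207]]
at [ 439.9 -129.6  237.7] [ 3.139e+00 -3.000e-03  4.390e-01] t 1.5 op 1.001 F [ 0.5 -1.   0.1] dist 149.0
[0.0112, -0.0087, 0.0344, 0.0005, -0.0008, -0.0078, 100.0]
[0.0113, -0.0086, 0.0344, 0.0005, -0.0008, -0.0078, 100.0]
[0.0114, -0.0085, 0.0344, 0.0005, -0.0008, -0.0078, 100.0]
[0.0115, -0.0084, 0.0344, 0.0005, -0.0008, -0.0078, 100.0]
```

Request:
play_rows:
  moves:
    - [0.012, -0.01, 0.035, 0, 0, 0, 100]
    - [0.012, -0.01, 0.035, 0, 0, 0, 100]
    - [0.012, -0.009, 0.035, 0, 0, 0, 100]
    - [0.011, -0.009, 0.03, 0, 0, 0, 100]
    - [0, 0, 0, 0, 0, 0, 100]

```text
t: 2.0
eef_pos: [468.9, -78.9, 100.9]
tcp_rot: [3.133, -0.007, 0.435]
ft_force: [0.7, 0.5, 0.4]
opening: 1.0
```

```bash
python3 plan.py 466.5 -77.7 21 3.1416 0 0.435 3 100
```

```text
at [468.9 -78.9 100.9] [ 3.133 -0.007  0.435] t 2.0 op 1.0 F [0.7 0.5 0.4] dist 80.0
[-0.0008, -0.0009, 0.0266, 0.0028, -0.0024, 0.0001, 100.0]
[-0.0007, -0.0009, 0.0266, 0.0028, -0.0024, 0.0001, 100.0]
[-0.0006, -0.0008, 0.0266, 0.0028, -0.0024, 0.0001, 100.0]
```

Request:
play_rows:
  moves:
    - [-0.001, -0.001, 0.025, 0.003, -0.0025, 0, 100]
    - [-0.001, -0.001, 0.025, 0.003, -0.0025, 0, 100]
    - [0, -0.001, 0.015, 0.003, -0.0025, 0, 100]
    - [0, 0, 0.008, 0, 0, 0, 100]
    - [0, 0, 0, 0, 0, 0, 100]

```text
t: 2.5
eef_pos: [468.6, -84.1, 31.0]
tcp_rot: [3.137, -0.004, 0.431]
ft_force: [-1.0, 0.8, 0.9]
opening: 1.002
```

```bash
python3 plan.py 466.5 -77.7 21 3.1416 0 0.435 1 100
python3 - <<'E'
from cell import *
import cv2
a=read_camera("side")["img"];b=read_camera("scene")["img"]
cv2.imwrite("pics/g1.png",cv2.resize(a[120:260,260:460],None,fx=4,fy=4)[:,:,::-1])
cv2.imwrite("pics/g1s.png",cv2.resize(b[150:290,240:440],None,fx=4,fy=4)[:,:,::-1])
E
```

```text
at [468.6 -84.1  31. ] [ 3.137 -0.004  0.431] t 2.5 op 1.002 F [-1.   0.8  0.9] dist 12.1
[0.0007, -0.0068, 0.01, 0.0041, -0.004, -0.0038, 100.0]
```

View pics/g1s.png

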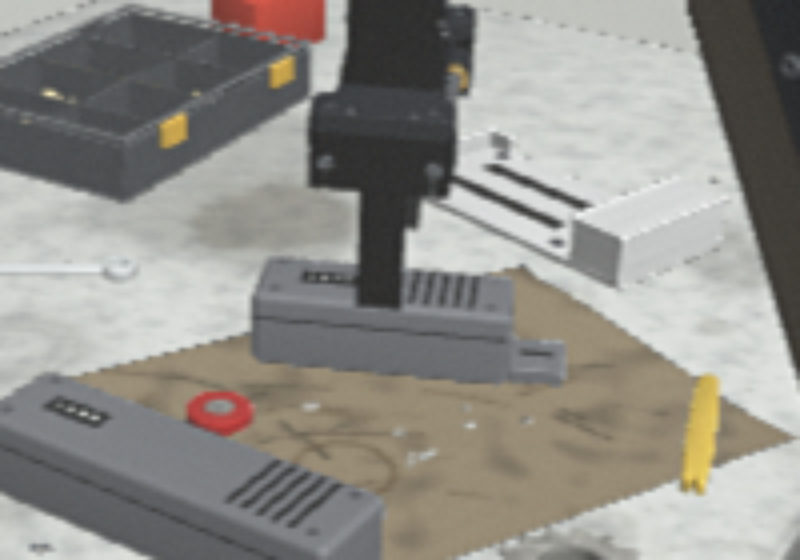

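Run:
```python
from h import *
from cell import *
C=cams()
for z in (17,25,35,60):
  for y in (48,58,-48):
    p=body([468.6,-84.1,.431],[(0,y,z)])
    print(z,y,[(4*(proj(C[n],p)[0]-o)).round(0) for n,o in (("scene",(240,150)),("side",(260,120)))])
```

```text
17 48 [array([376., 365.]), array([327., 381.])]
17 58 [array([374., 374.]), array([329., 391.])]
17 -48 [array([395., 285.]), array([306., 291.])]
25 48 [array([376., 352.]), array([327., 370.])]
25 58 [array([374., 361.]), array([329., 380.])]
25 -48 [array([395., 272.]), array([306., 281.])]
35 48 [array([377., 335.]), array([327., 357.])]
35 58 [array([375., 344.]), array([329., 367.])]
35 -48 [array([396., 257.]), array([306., 268.])]
60 48 [array([379., 292.]), array([327., 323.])]
60 58 [array([377., 301.]), array([330., 333.])]
60 -48 [array([398., 217.]), array([307., 235.])]
```

View pics/g1.png

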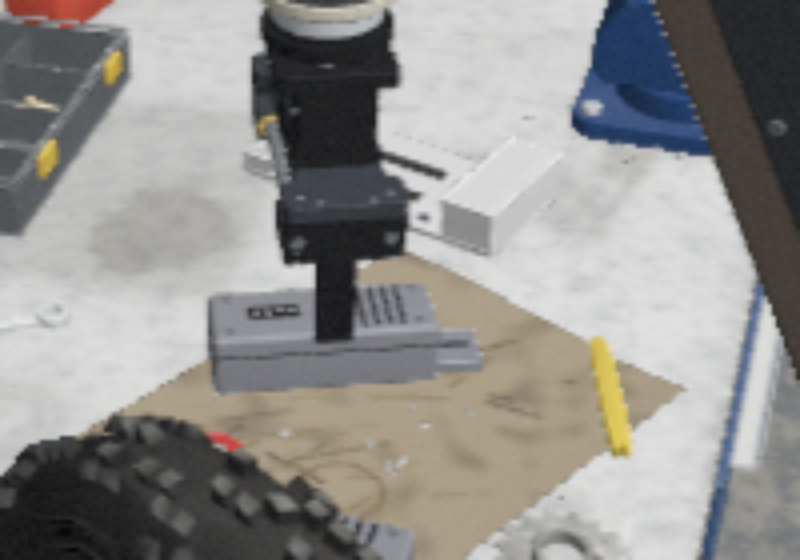

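Run:
```python
from cell import *
import cv2
a=read_camera("side")["img"];b=read_camera("scene")["img"];w=read_camera("wrist")["img"]
cv2.imwrite("pics/g2.png",np.hstack([cv2.resize(a[180:225,305:355],None,fx=8,fy=8,interpolation=2),cv2.resize(b[200:245,305:355],None,fx=8,fy=8,interpolation=2)])[:,:,::-1]) if 'np' in globals() else None
import numpy as np
cv2.imwrite("pics/g2.png",np.hstack([cv2.resize(a[180:225,305:355],None,fx=8,fy=8,interpolation=2),cv2.resize(b[200:245,305:355],None,fx=8,fy=8,interpolation=2)])[:,:,::-1])
cv2.imwrite("pics/g2w.png",w[:,:,::-1])
```

```text
(no output)
```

View pics/g2.png

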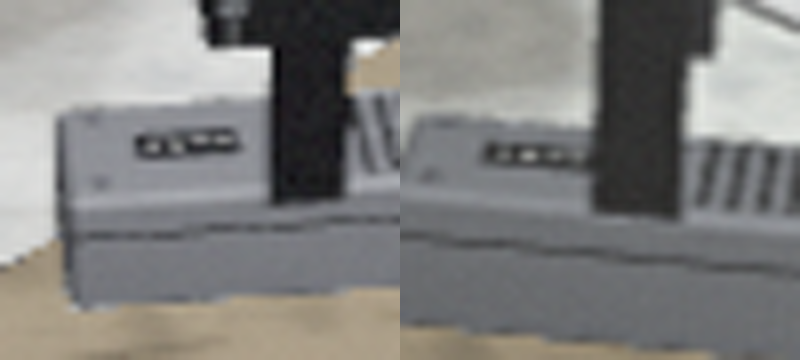

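View pics/g2w.png

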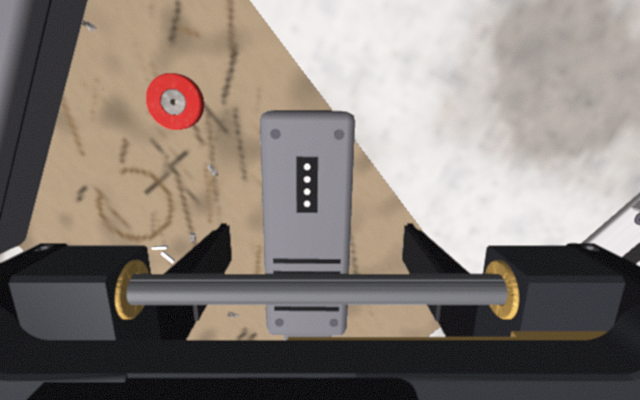

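Run:
```python
from h import *
from cell import *
C=cams();w=read_camera("wrist");s=state();print(s["eef_pos"],s["joints"])
px={"side":(343.75,205.2),"scene":(335,226.7)}
r=least_squares(lambda X:np.concatenate([proj(C[n],X)[0]-px[n] for n in px]),[468,-40,20.])
print(r.x,r.fun)
# wrist
P=[(70,26,44),(70,-26,44),(-70,26,44),(-70,-26,44)]
print(proj(w,body([466.5,-77.7,.43],P)).round(1).tolist(), "cam",-w["R"].T@w["t"])
print("tool frame tips",r.x-s["eef_pos"])
```

```text
[468.71186522 -83.03442052  30.95602098] [-3.14119455e-01  5.37121370e-01  2.07771465e+00 -3.38099352e-04
  5.20535069e-01  8.24620629e-01]
[439.17626396 -25.53844382  60.37487769] [ 0.12295713 -0.17781118 -0.1290481   0.13565754]
[[256.3, 111.5], [355.2, 111.7], [266.1, 339.1], [348.1, 339.0]] cam [534.44148722 -51.86952464 223.20783413]
tool frame tips [-29.53560125  57.49597671  29.41885672]
```

Run:
```python
from h import *
from cell import *
from scipy.spatial.transform import Rotation as Ro
w=read_camera("wrist");s=state();R=Ro.from_euler('xyz',s["tcp_rot"]).as_matrix()
for z in (14,0,-5,-20,-29,-40,-60,-80):
    print(z,[proj(w,s["eef_pos"]+R@np.array([x,y,z]))[0].round(0).tolist() for x in (-10,10) for y in (-47.5,47.5)])
```

```text
14 [[245.0, 235.0], [388.0, 235.0], [243.0, 206.0], [389.0, 206.0]]
0 [[241.0, 243.0], [392.0, 243.0], [239.0, 213.0], [394.0, 213.0]]
-5 [[239.0, 247.0], [394.0, 247.0], [237.0, 216.0], [396.0, 216.0]]
-20 [[233.0, 258.0], [400.0, 258.0], [230.0, 224.0], [402.0, 224.0]]
-29 [[229.0, 265.0], [404.0, 265.0], [226.0, 230.0], [407.0, 230.0]]
-40 [[223.0, 275.0], [410.0, 275.0], [220.0, 239.0], [413.0, 239.0]]
-60 [[211.0, 297.0], [422.0, 297.0], [207.0, 256.0], [425.0, 256.0]]
-80 [[195.0, 326.0], [437.0, 326.0], [190.0, 280.0], [442.0, 280.0]]
```

Run:
```python
from h import *
from cell import *
from scipy.spatial.transform import Rotation as Ro
C=cams();s=state();R=Ro.from_euler('xyz',s["tcp_rot"]).as_matrix()
for y in (-60,-75,-90):
 for z in (-40,-64,-90,-105):
    P=np.array([s["eef_pos"]+R@np.array([x,y,z]) for x in (-37.5,37.5)])
    print(y,z,"scene",(4*(proj(C["scene"],P)-(240,150))).round(0).tolist(),"side",(4*(proj(C["side"],P)-(260,120))).round(0).tolist())
```

```text
-60 -40 scene [[450.0, 292.0], [303.0, 279.0]] side [[394.0, 318.0], [267.0, 326.0]]
-60 -64 scene [[453.0, 249.0], [304.0, 236.0]] side [[396.0, 284.0], [267.0, 293.0]]
-60 -90 scene [[456.0, 201.0], [306.0, 189.0]] side [[397.0, 247.0], [267.0, 255.0]]
-60 -105 scene [[458.0, 173.0], [306.0, 161.0]] side [[398.0, 225.0], [267.0, 233.0]]
-75 -40 scene [[448.0, 305.0], [299.0, 292.0]] side [[398.0, 333.0], [270.0, 342.0]]
-75 -64 scene [[451.0, 262.0], [300.0, 249.0]] side [[400.0, 299.0], [270.0, 308.0]]
-75 -90 scene [[454.0, 214.0], [301.0, 201.0]] side [[402.0, 262.0], [270.0, 270.0]]
-75 -105 scene [[456.0, 186.0], [302.0, 173.0]] side [[403.0, 239.0], [270.0, 248.0]]
-90 -40 scene [[446.0, 319.0], [294.0, 306.0]] side [[403.0, 348.0], [273.0, 357.0]]
-90 -64 scene [[449.0, 276.0], [295.0, 262.0]] side [[405.0, 314.0], [273.0, 323.0]]
-90 -90 scene [[452.0, 227.0], [296.0, 214.0]] side [[407.0, 277.0], [273.0, 285.0]]
-90 -105 scene [[454.0, 198.0], [297.0, 185.0]] side [[408.0, 254.0], [273.0, 263.0]]
```

The visible fingertips sit at about z = 56, not the 17 mm the reported pose implies. All three cameras agree that the gripper is about 39 mm further back along the tool than reported. I'll descend in small steps and watch the force.

Request:
play_rows:
  moves:
    - [0.0, -0.006, 0.008, 0.004, -0.004, -0.003, 100]
    - [0, 0, 0.004, 0, 0, 0, 100]
    - [0, 0, 0, 0, 0, 0, 100]

```text
t: 3.45
eef_pos: [465.8, -76.9, 17.6]
tcp_rot: [-3.141, 0.0, 0.436]
ft_force: [0.2, 0.7, 0.3]
opening: 1.0
```

Request:
play_rows:
  moves:
    - [0, 0, 0.004, 0, 0, 0, 100]
    - [0, 0, 0.003, 0, 0, 0, 100]

```text
t: 3.65
eef_pos: [465.8, -76.8, 10.0]
tcp_rot: [-3.141, 0.0, 0.436]
ft_force: [0.1, -0.4, -0.1]
opening: 1.002
```

Request:
play_rows:
  moves:
    - [0, 0, 0.003, 0, 0, 0, 100]
    - [0, 0, 0.003, 0, 0, 0, 100]

```text
t: 3.85
eef_pos: [465.8, -76.9, 3.4]
tcp_rot: [-3.141, 0.001, 0.436]
ft_force: [-0.6, -0.1, -0.0]
opening: 1.002
```

The nominal tip would now be below the bench with zero force, so the offset is confirmed. I'll continue down.

Request:
play_rows:
  moves:
    - [0, 0, 0.006, 0, 0, 0, 100]
    - [0, 0, 0.005, 0, 0, 0, 100]
    - [0, 0, 0.004, 0, 0, 0, 100]
    - [0, 0, 0, 0, 0, 0, 100]

```text
t: 4.25
eef_pos: [465.6, -76.9, -13.5]
tcp_rot: [-3.141, 0.001, 0.436]
ft_force: [0.6, 0.3, 0.6]
opening: 1.001
```

Run:
```python
from cell import *
import cv2,numpy as np
s=state();print(s["eef_pos"],s["ft_force"])
a=read_camera("side")["img"];b=read_camera("scene")["img"]
cv2.imwrite("pics/g3.png",np.hstack([cv2.resize(a[160:230,300:390],None,fx=4.4,fy=4.4,interpolation=2),cv2.resize(b[190:260,300:390],None,fx=4.4,fy=4.4,interpolation=2)])[:,:,::-1])
```

```text
[465.64169198 -76.94497361 -13.47969337] [0.62789262 0.32828369 0.63081797]
```

View pics/g3.png

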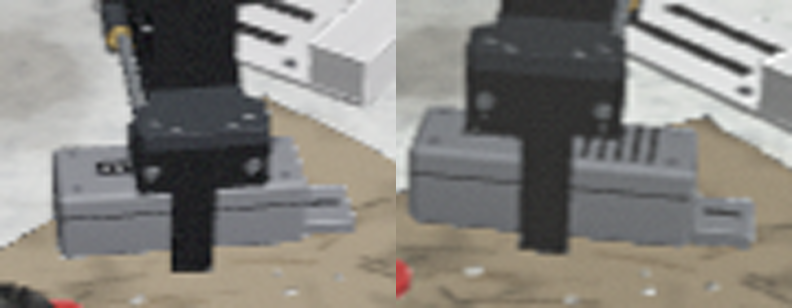

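Run:
```python
from h import *
C=cams()
px={"side":(343.2,221.2),"scene":(333.9,247)}
r=least_squares(lambda X:np.concatenate([proj(C[n],X)[0]-px[n] for n in px]),[468,-40,20.]);print(r.x,r.fun)
for z in (0,5,10,15,20):
  p=body([465.6,-76.9,.436],[(0,59.5,z)]);print(z,[proj(C[n],p)[0].round(1).tolist() for n in px])
```

```text
[439.58615934 -25.21981797  12.86427134] [ 0.15100521 -0.23356384 -0.16164248  0.17753078]
0 [[342.6, 225.6], [332.6, 252.9]]
5 [[342.7, 224.0], [332.7, 250.8]]
10 [[342.7, 222.4], [332.8, 248.7]]
15 [[342.7, 220.8], [332.8, 246.6]]
20 [[342.8, 219.1], [332.9, 244.5]]
```

Request:
play_rows:
  moves:
    - [0, 0, 0.003, 0, 0, 0, 100]
    - [0, 0, 0.003, 0, 0, 0, 100]
    - [0, 0, 0, 0, 0, 0, 100]
    - [0, 0, 0, 0, 0, 0, 0]
    - [0, 0, 0, 0, 0, 0, 0]
    - [0, 0, 0, 0, 0, 0, 0]
    - [0, 0, 0, 0, 0, 0, 0]
    - [0, 0, 0, 0, 0, 0, 0]

```text
t: 5.25
eef_pos: [466.3, -77.1, -18.8]
tcp_rot: [3.141, -0.001, 0.436]
ft_force: [1.3, -0.9, -0.0]
opening: 0.64
```

Request:
play_rows:
  moves:
    - [0, 0, 0, 0, 0, 0, 0]
    - [0, 0, 0, 0, 0, 0, 0]

```text
t: 5.45
eef_pos: [466.4, -77.2, -18.7]
tcp_rot: [3.141, -0.001, 0.436]
ft_force: [-1.4, 1.1, -0.8]
opening: 0.546
```

Request:
play_rows:
  moves:
    - [0, 0, 0, 0, 0, 0, 0]
    - [0, 0, -0.01, 0, 0, 0, 0]
    - [0, 0, -0.02, 0, 0, 0, 0]
    - [0, 0, -0.03, 0, 0, 0, 0]
    - [0, 0, -0.03, 0, 0, 0, 0]
    - [0, 0, -0.02, 0, 0, 0, 0]
    - [0, 0, 0, 0, 0, 0, 0]

```text
t: 6.15
eef_pos: [464.6, -76.5, 96.6]
tcp_rot: [-3.139, 0.002, 0.436]
ft_force: [0.5, -1.1, -3.5]
opening: 0.549
```

Run:
```python
from cell import *
import cv2,numpy as np
s=state();print(s["eef_pos"],s["tcp_rot"],s["ft_force"],s["opening"])
a=read_camera("side")["img"];b=read_camera("scene")["img"]
cv2.imwrite("pics/g4.png",np.hstack([cv2.resize(a[120:210,290:390],None,fx=4,fy=4,interpolation=2),cv2.resize(b[140:230,290:390],None,fx=4,fy=4,interpolation=2)])[:,:,::-1])
```

```text
[464.56491181 -76.54880227  96.60510123] [-3.13922572e+00  2.49993792e-03  4.35865439e-01] [ 0.4856535  -1.06705781 -3.4933543 ] 0.5491567993248273
```

View pics/g4.png

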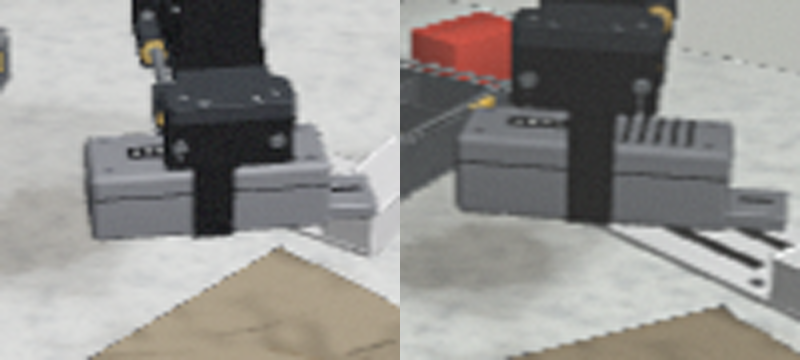

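```bash
cat > tgt.py <<'E'
# usage: tgt.py tipx tipy tipz theta n claw  (cradle frame, mm)
import sys,numpy as np
from scipy.spatial.transform import Rotation as Ro
from plan import plan
CR=[490,-307.2,-.298]; OFF=np.array([0,0,-40.7]) # pack centre in reported tool frame
def tool(tip,th,dyaw=0,off=OFF):
    tip=np.array(tip,float);Rc=Ro.from_euler('z',CR[2]);Rp=Rc*Ro.from_euler('zy',[dyaw,0])*Ro.from_euler('y',-th)
    w=Rc.apply(tip)+[CR[0],CR[1],0]; c=w-Rp.apply([-100,0,-17]); Rt=Rp*Ro.from_euler('x',np.pi)
    return c-Rt.apply(off),Rt.as_euler('xyz')
def now(off=OFF):
    from cell import state
    s=state();Rt=Ro.from_euler('xyz',s["tcp_rot"]);c=np.array(s["eef_pos"])+Rt.apply(off);Rp=Rt*Ro.from_euler('x',np.pi)
    tip=c+Rp.apply([-100,0,-17]);Rc=Ro.from_euler('z',CR[2])
    t=Rc.inv().apply(tip-[CR[0],CR[1],0]);print("tip in cradle",t.round(1),"pack rpy rel cradle",(Rc.inv()*Rp).as_euler('xyz').round(3));return c,Rp,s
if __name__=="__main__":
    a=[float(x) for x in sys.argv[1:]]
    now();p,r=tool(a[:3],a[3]);print("target",p.round(1),r.round(3));plan(p,r,int(a[4]),a[5])
E
python3 tgt.py -60 0 70 0.0 7 0
```

```text
tip in cradle [-167.2  146.   118.5] pack rpy rel cradle [0.005 0.005 0.734]
target [ 528.2 -318.9   46.3] [ 3.142  0.    -0.298]
at [463.6 -76.3  94.3] [-3.137  0.005  0.436] t 6.25 op 0.545 F [ 0.5 -0.9 -3.2] dist 255.7
[-0.0062, 0.0354, 0.0067, -0.0004, 0.0009, 0.1048, 0.0]
[-0.0025, 0.0358, 0.0067, -0.0004, 0.0009, 0.1048, 0.0]
[0.0013, 0.0359, 0.0067, -0.0004, 0.0009, 0.1048, 0.0]
[0.005, 0.0355, 0.0068, -0.0004, 0.0009, 0.1048, 0.0]
[0.0087, 0.0348, 0.0068, -0.0004, 0.0009, 0.1048, 0.0]
[0.0123, 0.0337, 0.0068, -0.0004, 0.0009, 0.1048, 0.0]
[0.0157, 0.0322, 0.0068, -0.0004, 0.0009, 0.1048, 0.0]
```

Request:
play_rows:
  moves:
    - [-0.006, 0.035, 0.0, 0, 0, 0.105, 0]
    - [-0.002, 0.036, 0.0, 0, 0, 0.105, 0]
    - [0.001, 0.036, 0.0, 0, 0, 0.105, 0]
    - [0.005, 0.036, 0.0, 0, 0, 0.105, 0]
    - [0.009, 0.035, 0.0, 0, 0, 0.105, 0]
    - [0.012, 0.034, 0.0, 0, 0, 0.105, 0]
    - [0.016, 0.032, 0.0, 0, 0, 0.105, 0]
    - [0, 0, 0, 0, 0, 0, 0]

```text
t: 7.05
eef_pos: [523.2, -326.2, 78.0]
tcp_rot: [-3.137, 0.027, -0.327]
ft_force: [-0.5, 0.8, -3.9]
opening: 0.544
```

```bash
python3 tgt.py -60 0 60 0.2 3 0
```

```text
tip in cradle [-62.   -5.6 104.3] pack rpy rel cradle [ 0.004  0.027 -0.029]
target [ 530.8 -319.7   56.6] [ 3.142 -0.2   -0.298]
at [ 523.2 -326.2   78. ] [-3.137  0.027 -0.327] t 7.05 op 0.544 F [-0.5  0.8 -3.9] dist 23.5
[0.0019, -0.0028, 0.0071, -0.0006, 0.0756, -0.0099, 0.0]
[0.0014, -0.0028, 0.0072, -0.0006, 0.0756, -0.0099, 0.0]
[0.0009, -0.0028, 0.0073, -0.0006, 0.0756, -0.0099, 0.0]
```

Request:
play_rows:
  moves:
    - [0.002, -0.003, 0.007, 0, 0.075, -0.01, 0]
    - [0.0015, -0.003, 0.007, 0, 0.075, -0.01, 0]
    - [0.001, -0.003, 0.007, 0, 0.075, -0.01, 0]
    - [0, 0, 0, 0, 0, 0, 0]

```text
t: 7.45
eef_pos: [527.7, -317.2, 48.2]
tcp_rot: [-3.137, -0.193, -0.298]
ft_force: [-1.1, 0.2, -4.2]
opening: 0.545
```

Run:
```python
from h import *
from tgt import *
import cv2
from cell import *
C={n:read_camera(n) for n in ("scene","side","wrist")}
c,Rp,s=now();print(s["eef_pos"],s["tcp_rot"],s["ft_force"])
V=np.array([(70,26,22),(70,-26,22),(-70,26,22),(-70,-26,22),(70,26,-22),(-70,26,-22),(-100,18,-22),(-100,18,-12),(-100,-18,-12)],float)
Vc=np.array([(-78,50,36),(-78,-50,36),(-120,50,36),(-120,50,0),(86,50,18),(86,-50,18)],float)
R=[]
for n,o in (("side",(290,80)),("scene",(320,110))):
    im=cv2.resize(C[n]["img"][o[1]:o[1]+120,o[0]:o[0]+130][:,:,::-1],None,fx=3,fy=3,interpolation=2)
    for P,col in ((c+Rp.apply(V),(0,0,255)),(body(CR,Vc),(0,200,0))):
        for u in proj(C[n],P): cv2.circle(im,tuple(((u-o+.5)*3).astype(int).tolist()),3,col,1)
    R.append(im)
cv2.imwrite("pics/t1.png",np.hstack(R));cv2.imwrite("pics/t1w.png",C["wrist"]["img"][:,:,::-1])
```

```text
tip in cradle [-60.7   0.4  54.3] pack rpy rel cradle [ 0.003 -0.195 -0.   ]
[ 530.24761295 -319.10193598   50.48986132] [-3.13835281 -0.19546565 -0.29818459] [-0.02503926 -0.85095687 -2.32318865]
```

View pics/t1.png

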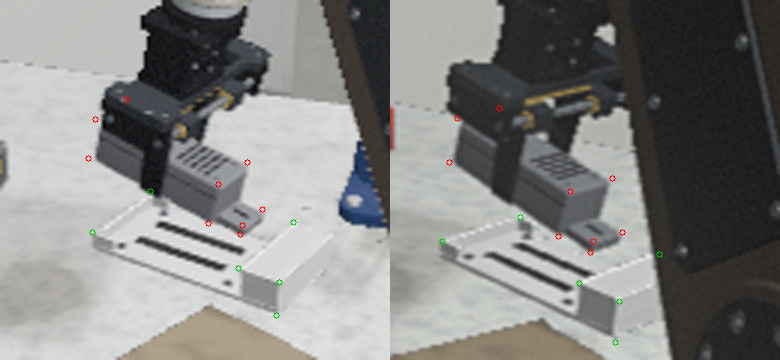

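View pics/t1w.png

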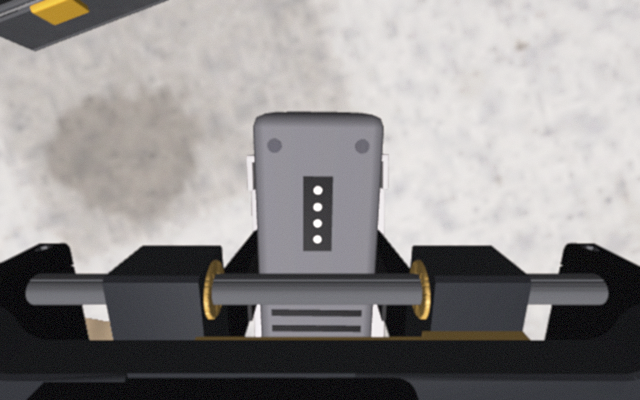

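Run:
```python
from cell import *
import cv2,pickle
C={n:read_camera(n) for n in ("scene","side","wrist")};pickle.dump((C,state()),open("t1.pkl","wb"))
for n,o in (("side",(315,110)),("scene",(335,145))):
    cv2.imwrite(f"pics/t2{n}.png",cv2.resize(C[n]["img"][o[1]:o[1]+60,o[0]:o[0]+80][:,:,::-1],None,fx=10,fy=10,interpolation=2))
```

```text
(no output)
```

View pics/t2side.png

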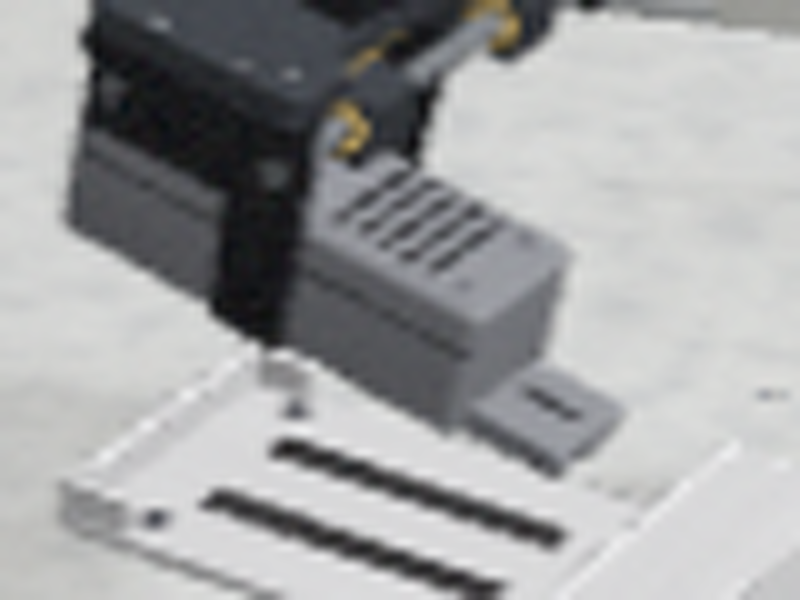

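View pics/t2scene.png

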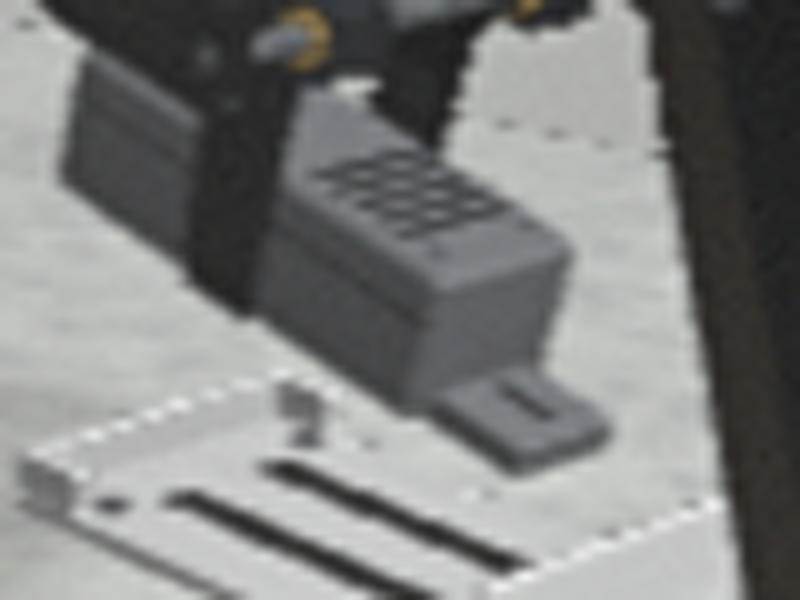

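```bash
cat > fit6.py <<'E'
from h import *
from tgt import *
def fit6(C,s,obs,origins,k):
    Rt0=Ro.from_euler('xyz',s["tcp_rot"]);c0=np.array(s["eef_pos"])+Rt0.apply(OFF);Rp0=Rt0*Ro.from_euler('x',np.pi)
    def P(q,V): return c0+q[:3]+(Rp0*Ro.from_rotvec(q[3:])).apply(V)
    def f(q): return np.concatenate([(proj(C[n],P(q,np.array([o[0] for o in L],float)))-((np.array([o[1] for o in L])+.5)/k-.5+origins[n])).ravel() for n,L in obs.items()]+[np.asarray(q[3:])*10])
    r=least_squares(f,np.zeros(6),x_scale=[5,5,5,.1,.1,.1],loss='soft_l1')
    q=r.x;print("shift world",q[:3].round(1),"rot",q[3:].round(3));print("shift in pack frame",Rp0.inv().apply(q[:3]).round(1))
    print(f(q)[:-3].reshape(-1,2).round(1).tolist())
    Rc=Ro.from_euler('z',CR[2]);tip=P(q,np.array([-100,0,-17.]));cen=c0+q[:3]
    print("TIP cradle",Rc.inv().apply(tip-[CR[0],CR[1],0]).round(1),"CEN",Rc.inv().apply(cen-[CR[0],CR[1],0]).round(1),"rpy",(Rc.inv()*Rp0*Ro.from_rotvec(q[3:])).as_euler('xyz').round(3))
    return q
E
python3 - <<'E'
import pickle
from fit6 import *
C,s=pickle.load(open("t1.pkl","rb"));print(s["eef_pos"])
o={"side":[((70,26,-22),(70,225)),((-70,26,22),(478,320)),((-70,-26,22),(572,248)),((-70,26,-22),(452,432)),((-100,18,-22),(560,475)),((-100,-18,-12),(622,408))],
"scene":[((70,26,-22),(65,180)),((-70,26,22),(432,284)),((-70,-26,22),(572,247)),((-70,26,-22),(410,412)),((-100,18,-22),(517,475)),((-100,-18,-12),(612,430))]}
fit6(C,s,o,{"side":(315,110),"scene":(335,145)},10)
E
```

```text
[ 530.73383029 -319.40971979   51.11851189]
shift world [-4.   2.8  2. ] rot [-0.001  0.018 -0.063]
shift in pack frame [-4.2  1.5  2.9]
[[-1.2, -0.5], [-0.4, -0.7], [1.1, -0.4], [-0.8, 1.2], [-1.2, 0.8], [0.7, -0.4], [-0.3, 0.6], [1.0, -0.6], [2.1, -0.5], [-0.5, 2.1], [-0.8, 1.0], [1.0, -0.8]]
TIP cradle [-65.3   8.   58.5] CEN [29.9  1.7 93. ] rpy [ 0.014 -0.179 -0.064]
```

```bash
python3 tgt.py -56 -3 18 0.2 3 0
```

```text
tip in cradle [-60.2   0.2  54.7] pack rpy rel cradle [ 0.003 -0.198  0.   ]
target [ 533.8 -323.8   14.6] [ 3.142 -0.2   -0.298]
at [ 530.7 -319.4   51.1] [-3.139 -0.198 -0.298] t 7.75 op 0.546 F [-0.  -0.4 -3.9] dist 36.9
[-0.001, 0.0011, 0.0122, -0.0009, 0.0008, 0.0, 0.0]
[-0.001, 0.0011, 0.0122, -0.0009, 0.0008, 0.0, 0.0]
[-0.001, 0.0011, 0.0122, -0.0009, 0.0008, 0.0, 0.0]
```

Request:
play_rows:
  moves:
    - [-0.001, 0.001, 0.012, 0, 0, 0, 0]
    - [-0.001, 0.001, 0.011, 0, 0, 0, 0]
    - [-0.001, 0.001, 0.006, 0, 0, 0, 0]
    - [0, 0, 0, 0, 0, 0, 0]
    - [0, 0, 0, 0, 0, 0, 0]

```text
t: 8.25
eef_pos: [533.2, -323.5, 19.0]
tcp_rot: [-3.139, -0.196, -0.298]
ft_force: [1.3, 0.5, -3.0]
opening: 0.543
```

```bash
python3 tgt.py -93 -3 16 0.2 5 0;python3 - <<'E'
from cell import *
import cv2,pickle
C={n:read_camera(n) for n in ("scene","side")};pickle.dump((C,state()),open("t2.pkl","wb"))
for n,o in (("side",(315,130)),("scene",(335,165))):
    cv2.imwrite(f"pics/t3{n}.png",cv2.resize(C[n]["img"][o[1]:o[1]+60,o[0]:o[0]+80][:,:,::-1],None,fx=10,fy=10,interpolation=2))
E
```

```text
tip in cradle [-56.6  -3.   22.8] pack rpy rel cradle [ 0.003 -0.196  0.   ]
target [ 498.4 -312.9   12.6] [ 3.142 -0.2   -0.298]
at [ 533.2 -323.5   19. ] [-3.139 -0.196 -0.298] t 8.25 op 0.543 F [ 1.3  0.5 -3. ] dist 36.9
[-0.0074, 0.0, -0.0002, -0.0006, 0.0007, 0.0001, 0.0]
[-0.0074, 0.0, -0.0002, -0.0006, 0.0007, 0.0001, 0.0]
[-0.0074, 0.0, -0.0002, -0.0006, 0.0007, 0.0001, 0.0]
[-0.0074, 0.0, -0.0002, -0.0006, 0.0007, 0.0001, 0.0]
[-0.0074, 0.0, -0.0002, -0.0006, 0.0007, 0.0001, 0.0]
```

View pics/t3side.png

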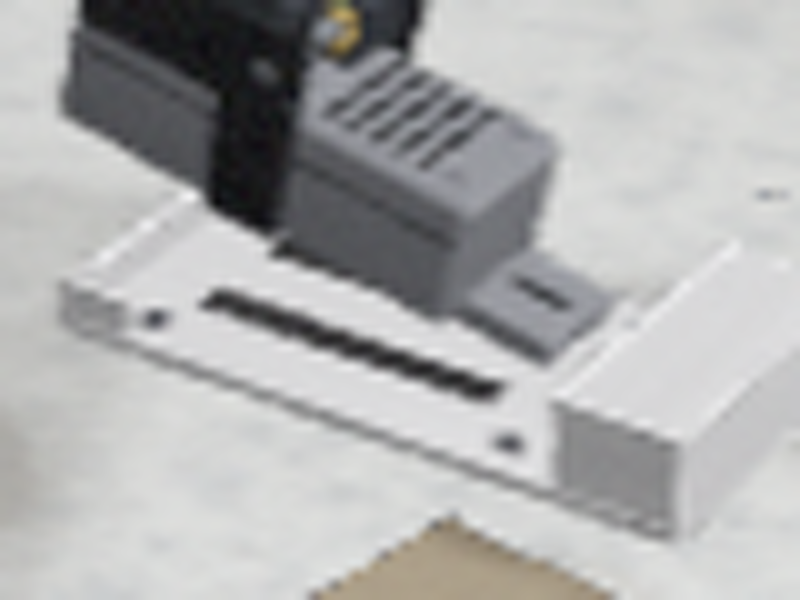

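View pics/t3scene.png

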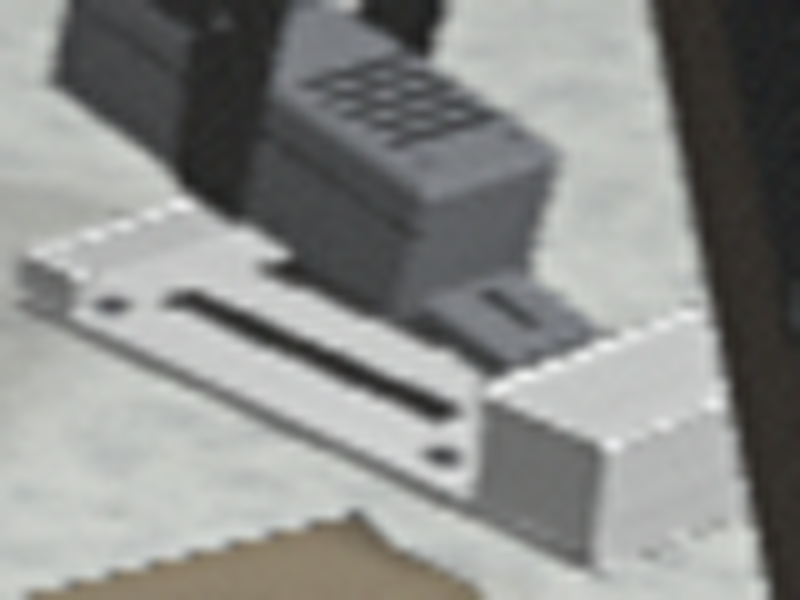

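Run:
```python
import pickle
from fit6 import *
C,s=pickle.load(open("t2.pkl","rb"))
og={"side":(315,130),"scene":(335,165)}
o={"side":[((70,26,-22),(62,112)),((-70,26,22),(460,216)),((-70,-26,22),(555,138)),((-70,26,-22),(440,318)),((-100,18,-22),(548,362)),((-100,-18,-12),(612,298))],
"scene":[((70,26,-22),(55,85)),((-70,26,22),(418,190)),((-70,-26,22),(560,148)),((-70,26,-22),(395,320))]}
fit6(C,s,o,og,10)
c={"side":[((-77.5,50,36),(555,402)),((-120,50,36),(680,442)),((-120,50,0),(678,540)),((86,50,18),(60,285)),((-77.5,-50,36),(738,242))],
"scene":[((-77.5,50,36),(487,388)),((-120,50,36),(605,440)),((-120,50,0),(598,570)),((86,50,18),(20,258))]}
c={n:[(X,tuple((np.array(p)+.5)/10-.5+og[n])) for X,p in L] for n,L in c.items()}
q,r=fit(C,c,CR);print(q.round(3),r.round(1).tolist())
```

```text
shift world [-4.5  7.   4.9] rot [-0.037  0.025 -0.067]
shift in pack frame [-5.3  5.4  6.1]
[[-0.8, -0.3], [-0.1, -0.8], [1.4, -0.6], [-0.6, 1.5], [-1.2, 0.9], [0.5, -0.9], [-0.1, 0.3], [0.3, -0.1], [1.3, -0.4], [-0.5, 1.8]]
TIP cradle [-63.6   8.5  30.3] CEN [31.8  2.3 64.3] rpy [-0.022 -0.173 -0.068]
[ 4.89974e+02 -3.07607e+02 -2.93000e-01] [[-0.9, -1.1], [0.3, -0.3], [-0.3, 1.1], [-0.2, -1.0], [-1.2, -0.4], [-0.4, 0.6], [1.3, 1.3], [0.5, 2.0], [0.4, -0.2]]
```

Request:
play_rows:
  moves:
    - [-0.001, 0, 0.006, 0, 0, 0, 0]
    - [-0.001, 0, 0.005, 0, 0, 0, 0]
    - [0, 0, 0, 0, 0, 0, 0]

```text
t: 8.65
eef_pos: [533.7, -323.8, 8.1]
tcp_rot: [-3.14, -0.198, -0.297]
ft_force: [-0.5, -0.1, -3.9]
opening: 0.547
```

```bash
python3 tgt.py -93 -5 12 0.2 5 0
```

```text
tip in cradle [-56.1  -3.1  11.7] pack rpy rel cradle [ 0.002 -0.198  0.001]
target [ 497.8 -314.8    8.6] [ 3.142 -0.2   -0.298]
at [ 533.7 -323.8    8.1] [-3.14  -0.198 -0.297] t 8.65 op 0.547 F [-0.5 -0.1 -3.9] dist 37.0
[-0.0072, 0.0004, -0.0016, -0.0004, 0.0004, 0.0001, 0.0]
[-0.0072, 0.0004, -0.0016, -0.0004, 0.0004, 0.0001, 0.0]
[-0.0072, 0.0004, -0.0016, -0.0004, 0.0004, 0.0001, 0.0]
[-0.0072, 0.0004, -0.0016, -0.0004, 0.0004, 0.0001, 0.0]
[-0.0072, 0.0004, -0.0016, -0.0004, 0.0004, 0.0001, 0.0]
```

No contact yet. I'll slide in under the lip, watching the force.

Request:
play_rows:
  moves:
    - [-0.0072, 0, -0.0015, 0, 0, 0, 0]
    - [-0.0072, 0, -0.0015, 0, 0, 0, 0]
    - [-0.0072, 0, -0.0015, 0, 0, 0, 0]
    - [0, 0, 0, 0, 0, 0, 0]

```text
t: 9.05
eef_pos: [510.4, -316.4, 8.3]
tcp_rot: [-3.139, -0.198, -0.297]
ft_force: [-0.5, -0.1, -4.1]
opening: 0.545
```

```bash
python3 tgt.py -93 -5 12 0.2 3 0;python3 - <<'E'
from cell import *
import cv2,pickle
C={n:read_camera(n) for n in ("scene","side")};pickle.dump((C,state()),open("t3.pkl","wb"))
for n,o in (("side",(315,130)),("scene",(335,165))):
    cv2.imwrite(f"pics/t4{n}.png",cv2.resize(C[n]["img"][o[1]:o[1]+60,o[0]:o[0]+80][:,:,::-1],None,fx=10,fy=10,interpolation=2))
E
```

```text
tip in cradle [-80.6  -2.9  11.9] pack rpy rel cradle [ 0.002 -0.198  0.001]
target [ 497.8 -314.8    8.6] [ 3.142 -0.2   -0.298]
at [ 510.4 -316.4    8.3] [-3.139 -0.198 -0.297] t 9.05 op 0.545 F [-0.5 -0.1 -4.1] dist 12.6
[-0.004, 0.0007, -0.0009, -0.0008, 0.0008, 0.0002, 0.0]
[-0.004, 0.0007, -0.0009, -0.0008, 0.0008, 0.0002, 0.0]
[-0.004, 0.0007, -0.0009, -0.0008, 0.0008, 0.0002, 0.0]
```

View pics/t4side.png

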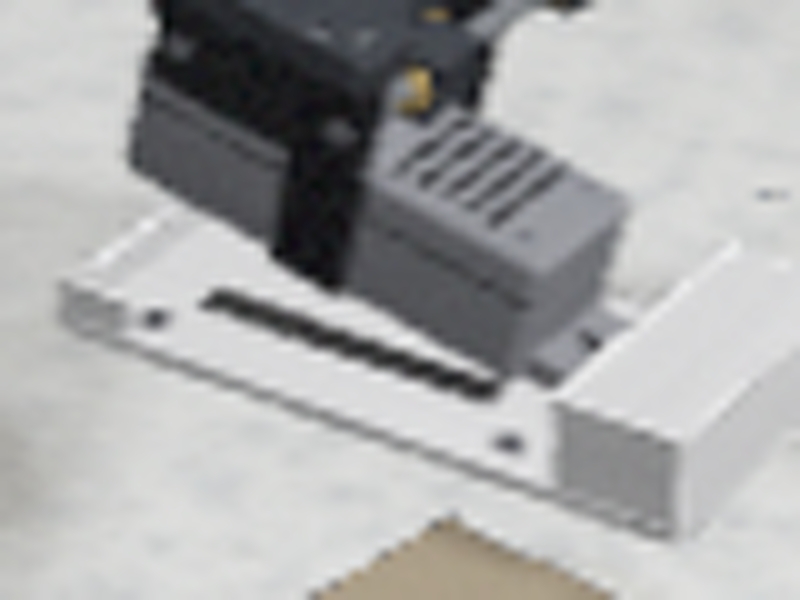

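View pics/t4scene.png

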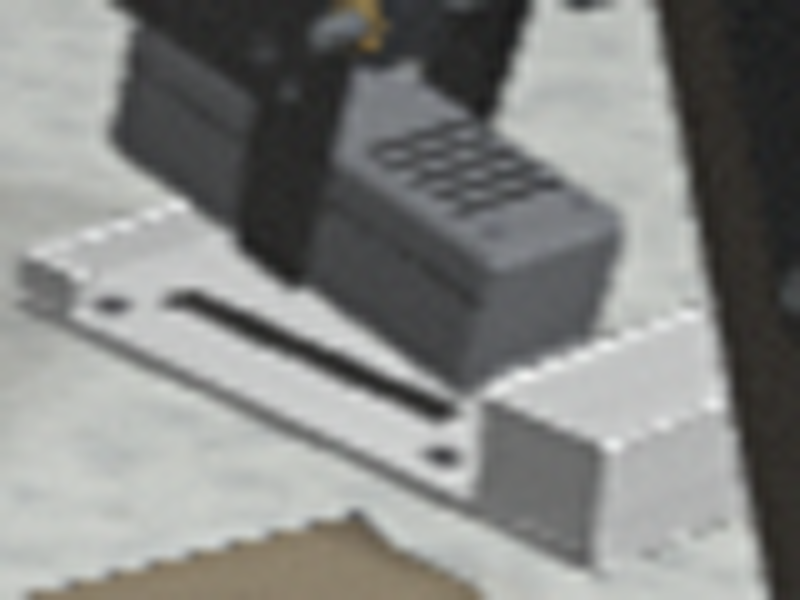

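Run:
```python
import pickle
from fit6 import *
C,s=pickle.load(open("t3.pkl","rb"))
og={"side":(315,130),"scene":(335,165)}
o={"side":[((70,26,-22),(133,172)),((-70,26,22),(535,268)),((-70,-26,22),(628,196)),((-70,26,-22),(515,378))],
"scene":[((70,26,-22),(112,142)),((-70,26,22),(490,261)),((-70,-26,22),(624,216)),((-70,26,-22),(460,393))]}
fit6(C,s,o,og,10)
```

```text
shift world [-5.7  7.8  5.5] rot [-0.031  0.026 -0.066]
shift in pack frame [-6.5  5.9  6.9]
[[-1.2, -0.8], [-0.1, -0.2], [1.4, -0.7], [-0.9, 1.3], [-0.1, 0.7], [0.1, -0.3], [1.8, -0.5], [-0.3, 1.5]]
TIP cradle [-87.8   8.7  19.9] CEN [ 7.6  2.7 53.9] rpy [-0.017 -0.174 -0.067]
```

Request:
play_rows:
  moves:
    - [-0.004, 0.001, -0.001, 0, 0, 0, 0]
    - [-0.004, 0.001, -0.001, 0, 0, 0, 0]
    - [-0.002, 0, 0, 0, 0, 0, 0]
    - [0, 0, 0, 0, 0, 0, 0]
    - [0, 0, 0, 0, 0, 0, 0]

```text
t: 9.65
eef_pos: [500.6, -316.2, 8.8]
tcp_rot: [-3.14, -0.2, -0.297]
ft_force: [-0.6, 0.2, -3.3]
opening: 0.543
```

```bash
python3 tgt.py -91 -5 9 0.06 4 0
```

```text
tip in cradle [-89.9  -5.6  12.2] pack rpy rel cradle [ 0.001 -0.2    0.001]
target [ 498.3 -315.    -8.7] [ 3.142 -0.06  -0.298]
at [ 500.6 -316.2    8.8] [-3.14  -0.2   -0.297] t 9.65 op 0.543 F [-0.6  0.2 -3.3] dist 17.6
[-0.0015, -0.0001, 0.0041, -0.0003, -0.0349, 0.0002, 0.0]
[-0.0013, -0.0001, 0.0042, -0.0003, -0.0349, 0.0002, 0.0]
[-0.0012, -0.0001, 0.0042, -0.0003, -0.0349, 0.0002, 0.0]
[-0.0011, -0.0001, 0.0043, -0.0003, -0.0349, 0.0002, 0.0]
```

Request:
play_rows:
  moves:
    - [-0.0015, 0, 0.004, 0, -0.035, 0, 0]
    - [-0.0013, 0, 0.004, 0, -0.035, 0, 0]
    - [-0.0012, 0, 0.004, 0, -0.03, 0, 0]
    - [0, 0, 0, 0, 0, 0, 0]

```text
t: 10.05
eef_pos: [499.0, -315.9, -3.6]
tcp_rot: [-3.141, -0.097, -0.297]
ft_force: [-2.3, -0.1, 0.8]
opening: 0.548
```

```bash
python3 tgt.py -91 -5 9 0.03 3 0;python3 - <<'E'
from cell import *
import cv2,pickle
C={n:read_camera(n) for n in ("scene","side")};pickle.dump((C,state()),open("t4.pkl","wb"))
for n,o in (("side",(315,130)),("scene",(335,165))):
    cv2.imwrite(f"pics/t5{n}.png",cv2.resize(C[n]["img"][o[1]:o[1]+60,o[0]:o[0]+80][:,:,::-1],None,fx=10,fy=10,interpolation=2))
E
```

```text
tip in cradle [-90.7  -5.8  10.3] pack rpy rel cradle [ 0.001 -0.097  0.001]
target [ 497.8 -314.8  -11.7] [ 3.142 -0.03  -0.298]
at [ 499.  -315.9   -3.6] [-3.141 -0.097 -0.297] t 10.05 op 0.548 F [-2.3 -0.1  0.8] dist 8.2
[-0.0007, -0.0002, 0.0026, -0.0002, -0.0223, 0.0002, 0.0]
[-0.0007, -0.0002, 0.0026, -0.0002, -0.0223, 0.0002, 0.0]
[-0.0006, -0.0002, 0.0027, -0.0002, -0.0223, 0.0002, 0.0]
```

View pics/t5side.png

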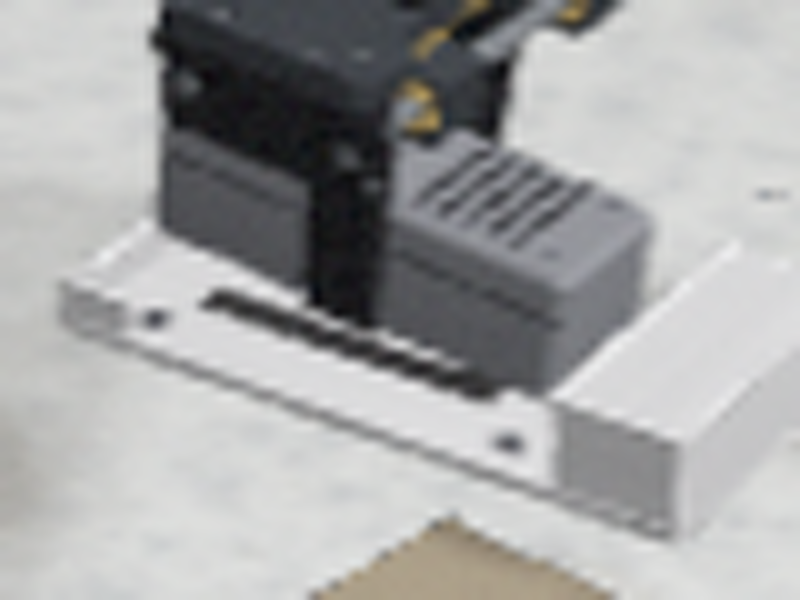

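View pics/t5scene.png

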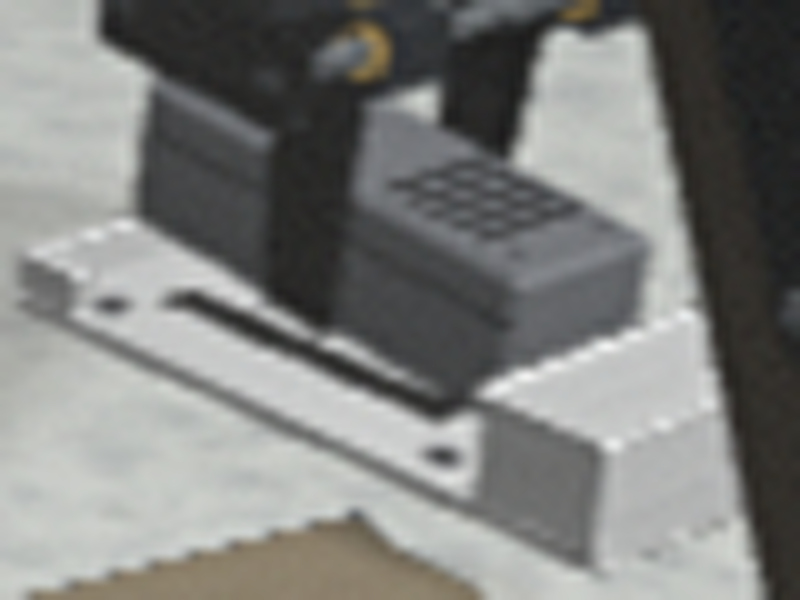

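```bash
python3 tgt.py -91.5 -5.5 11.3 0.0 4 0;python3 - <<'E'
import pickle
from fit6 import *
C,s=pickle.load(open("t4.pkl","rb"))
og={"side":(315,130),"scene":(335,165)}
o={"side":[((70,26,-22),(160,230)),((-70,26,22),(558,290)),((-70,-26,22),(652,212)),((-70,26,-22),(545,388))],
"scene":[((70,26,-22),(138,213)),((-70,26,22),(515,280)),((-70,-26,22),(648,235)),((-70,26,-22),(482,400))]}
fit6(C,s,o,og,10)
E
```

```text
tip in cradle [-90.8  -5.8  10.4] pack rpy rel cradle [ 0.    -0.099  0.001]
target [ 496.5 -315.   -12.4] [ 3.142  0.    -0.298]
at [ 498.9 -315.9   -3.3] [-3.141 -0.099 -0.297] t 10.15 op 0.542 F [-0.5  0.2 -0.5] dist 9.5
[-0.0009, -0.0001, 0.0022, -0.0001, -0.0247, 0.0002, 0.0]
[-0.0008, -0.0001, 0.0022, -0.0001, -0.0247, 0.0002, 0.0]
[-0.0008, -0.0001, 0.0022, -0.0001, -0.0247, 0.0002, 0.0]
[-0.0007, -0.0001, 0.0023, -0.0001, -0.0247, 0.0002, 0.0]
shift world [-5.6 10.7  6.9] rot [-0.014  0.026 -0.082]
shift in pack frame [-7.8  8.6  7.7]
[[-0.9, -0.7], [-0.3, -0.8], [1.3, -0.5], [-0.6, 2.7], [-0.3, 0.4], [-0.5, -0.4], [1.5, -0.3], [0.4, 3.5]]
TIP cradle [-99.7  10.7  19.9] CEN [-1.5  2.8 44.1] rpy [-0.007 -0.073 -0.081]
```

Request:
play_rows:
  moves:
    - [-0.0015, 0, 0.0022, 0, -0.025, 0, 0]
    - [-0.001, 0, 0.0022, 0, -0.025, 0, 0]
    - [0, 0, 0, 0, 0, 0, 0]

```text
t: 10.45
eef_pos: [496.6, -315.4, -8.0]
tcp_rot: [-3.141, -0.046, -0.298]
ft_force: [-0.1, -0.3, -2.9]
opening: 0.543
```

```bash
python3 tgt.py -92.5 -5.5 11.3 0.0 3 0;python3 - <<'E'
from cell import *
import cv2,pickle
C={n:read_camera(n) for n in ("scene","side")};pickle.dump((C,state()),open("t5.pkl","wb"))
for n,o in (("side",(315,130)),("scene",(335,165))):
    cv2.imwrite(f"pics/t6{n}.png",cv2.resize(C[n]["img"][o[1]:o[1]+60,o[0]:o[0]+80][:,:,::-1],None,fx=10,fy=10,interpolation=2))
E
```

```text
tip in cradle [-92.3  -5.9  11.1] pack rpy rel cradle [ 0.    -0.046  0.   ]
target [ 495.6 -314.7  -12.4] [ 3.142  0.    -0.298]
at [ 496.6 -315.4   -8. ] [-3.141 -0.046 -0.298] t 10.45 op 0.543 F [-0.1 -0.3 -2.9] dist 4.6
[-0.0005, -0.0001, 0.0015, -0.0001, -0.0154, 0.0, 0.0]
[-0.0004, -0.0001, 0.0015, -0.0001, -0.0154, 0.0, 0.0]
[-0.0004, -0.0001, 0.0015, -0.0001, -0.0154, 0.0, 0.0]
```

View pics/t6side.png

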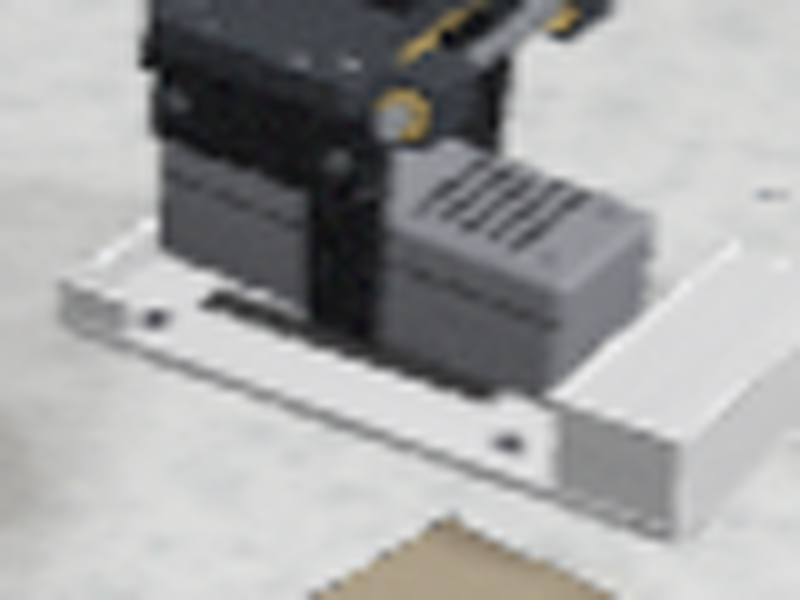

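Request:
play_rows:
  moves:
    - [-0.0005, 0, 0.0015, 0, -0.016, 0, 0]
    - [-0.0005, 0, 0.0015, 0, -0.015, 0, 0]
    - [-0.0005, 0, 0.0015, 0, -0.015, 0, 0]
    - [0, 0, 0, 0, 0, 0, 0]

```text
t: 10.95
eef_pos: [494.8, -314.8, -12.6]
tcp_rot: [-3.141, 0.003, -0.298]
ft_force: [-1.1, -0.0, -0.8]
opening: 0.546
```

```bash
python3 tgt.py -92.5 -5.5 11.3 0.0 3 0;python3 - <<'E'
from cell import *
from h import *
from tgt import CR
C={n:read_camera(n) for n in ("scene","side","wrist")}
cv2.imwrite("pics/t7w.png",C["wrist"]["img"][:,:,::-1])
for n,o in (("side",(315,130)),("scene",(335,165))):
    cv2.imwrite(f"pics/t7{n}.png",cv2.resize(C[n]["img"][o[1]:o[1]+60,o[0]:o[0]+80][:,:,::-1],None,fx=10,fy=10,interpolation=2))
    for x in (0,8):
        print(n,x,(10*(proj(C[n],body(CR,[(x+70,26,6),(x-70,26,50),(x-70,-26,50),(x-70,26,6)]))-o)).round(0).tolist())
E
```

```text
tip in cradle [-93.1  -5.9  11.4] pack rpy rel cradle [ 0.     0.003 -0.   ]
target [ 495.6 -314.7  -12.4] [ 3.142  0.    -0.298]
at [ 494.8 -314.8  -12.6] [-3.141e+00  3.000e-03 -2.980e-01] t 10.95 op 0.546 F [-1.1 -0.  -0.8] dist 0.8
[0.0002, -0.0001, -0.0001, -0.0001, 0.001, -0.0, 0.0]
[0.0002, -0.0001, -0.0001, -0.0001, 0.001, -0.0, 0.0]
[0.0002, -0.0001, -0.0001, -0.0001, 0.001, -0.0, 0.0]
side 0 [[145.0, 287.0], [563.0, 298.0], [659.0, 219.0], [556.0, 433.0]]
side 8 [[123.0, 279.0], [538.0, 289.0], [634.0, 211.0], [531.0, 425.0]]
scene 0 [[123.0, 289.0], [524.0, 303.0], [662.0, 255.0], [508.0, 465.0]]
scene 8 [[102.0, 280.0], [499.0, 293.0], [638.0, 245.0], [484.0, 455.0]]
```

View pics/t7side.png

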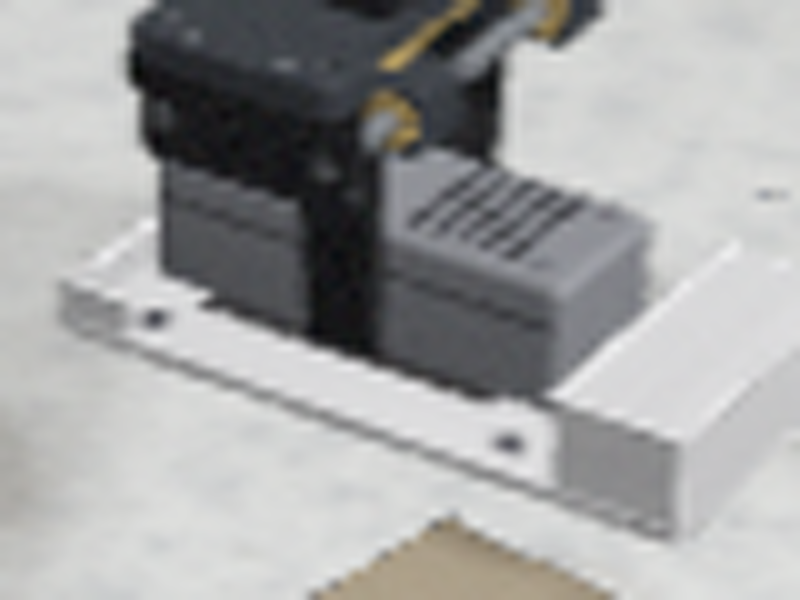

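View pics/t7scene.png

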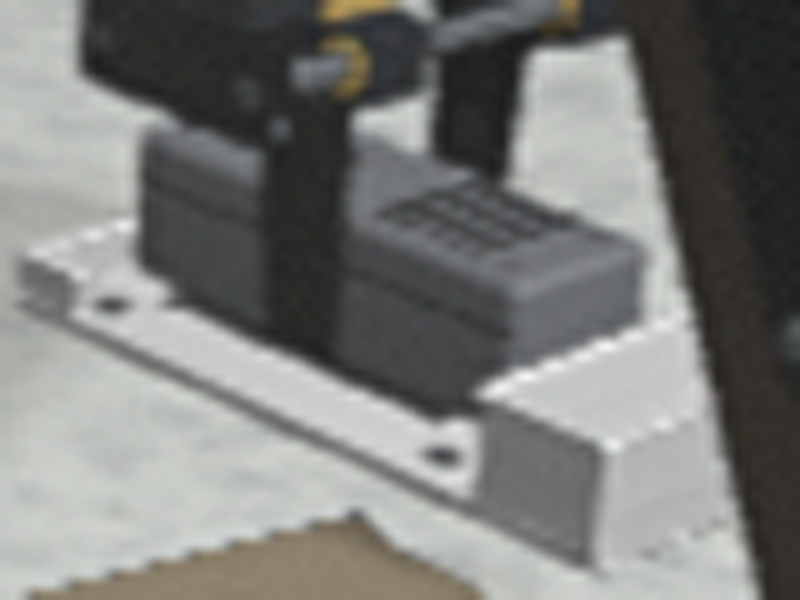

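View pics/t7w.png

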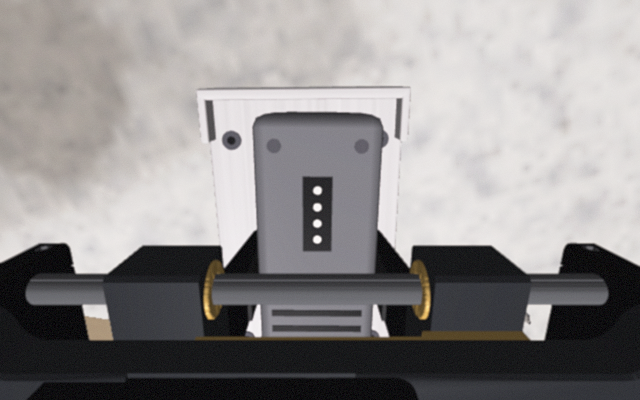

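Request:
play_rows:
  moves:
    - [0, 0, 0.001, 0, 0, 0, 0]
    - [0, 0, 0, 0, 0, 0, 0]

```text
t: 11.3
eef_pos: [494.9, -314.8, -12.4]
tcp_rot: [-3.141, 0.001, -0.298]
ft_force: [1.0, -0.1, -3.0]
opening: 0.546
```

Request:
play_rows:
  moves:
    - [0, 0, 0, 0, 0, 0, 80]
    - [0, 0, 0, 0, 0, 0, 80]
    - [0, 0, 0, 0, 0, 0, 80]
    - [0, 0, 0, 0, 0, 0, 80]
    - [0, 0, 0, 0, 0, 0, 80]
    - [0, 0, 0, 0, 0, 0, 80]

```text
t: 11.9
eef_pos: [495.4, -315.2, -12.1]
tcp_rot: [3.141, -0.001, -0.298]
ft_force: [0.3, -0.3, -0.2]
opening: 0.803
```

Run:
```python
from cell import *
from h import *
C={n:read_camera(n) for n in ("scene","side","wrist")};s=state();print(s["t"],s["ft_force"],s["opening"])
cv2.imwrite("pics/t8w.png",C["wrist"]["img"][:,:,::-1])
o=(315,130);cv2.imwrite(f"pics/t8side.png",cv2.resize(C["side"]["img"][o[1]:o[1]+60,o[0]:o[0]+80][:,:,::-1],None,fx=8,fy=8,interpolation=2))
```

```text
12.05 [0.21278992 0.3230384  0.51939007] 0.7966333894303883
```

View pics/t8side.png

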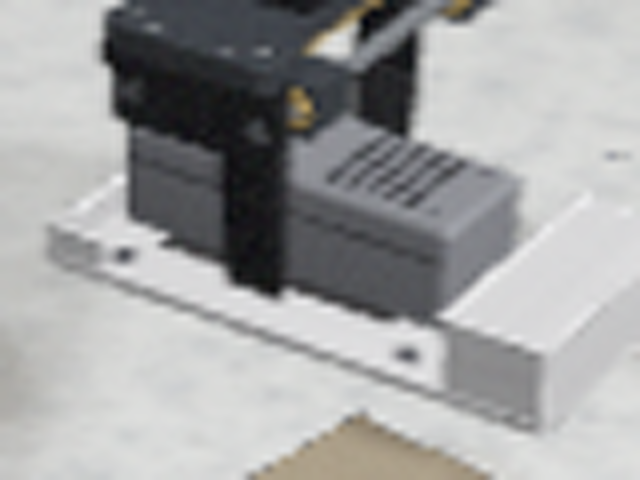

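View pics/t8w.png

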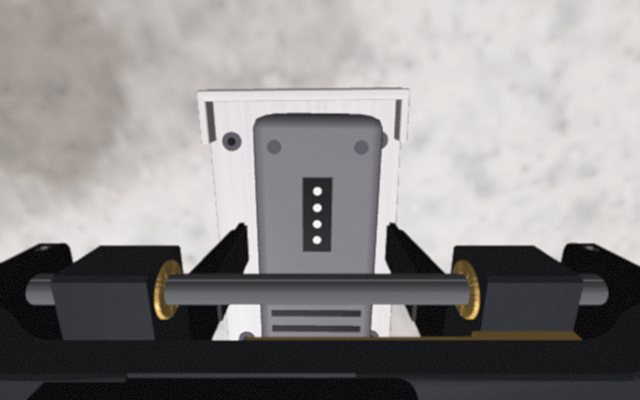

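The gripper has released and the pack dropped by a hair at most. I'll lift straight up and check.

Request:
play_rows:
  moves:
    - [0, 0, -0.01, 0, 0, 0, 80]
    - [0, 0, -0.03, 0, 0, 0, 80]
    - [0, 0, -0.04, 0, 0, 0, 80]
    - [0, 0, -0.045, 0, 0, 0, 80]
    - [0, 0, -0.045, 0, 0, 0, 80]
    - [-0.02, 0, -0.03, 0, 0, 0, 80]
    - [-0.02, 0, 0, 0, 0, 0, 80]
    - [0, 0, 0, 0, 0, 0, 80]

```text
t: 12.85
eef_pos: [455.7, -302.6, 200.7]
tcp_rot: [3.14, -0.003, -0.298]
ft_force: [0.1, -0.3, 0.0]
opening: 0.802
```

Run:
```python
from cell import *
from h import *
import pickle
C={n:read_camera(n) for n in ("scene","side","wrist")};s=state();print(s["t"],s["ft_force"],s["eef_pos"])
pickle.dump((C,s),open("f.pkl","wb"))
cv2.imwrite("pics/f_w.png",C["wrist"]["img"][:,:,::-1])
for n,o in (("side",(315,130)),("scene",(335,165))):
    cv2.imwrite(f"pics/f_{n}.png",cv2.resize(C[n]["img"][o[1]:o[1]+60,o[0]:o[0]+80][:,:,::-1],None,fx=10,fy=10,interpolation=2))
```

```text
13.0 [-0.01163656  0.41526539  0.26344608] [ 457.45450155 -303.30909419  199.17507409]
```

View pics/f_side.png

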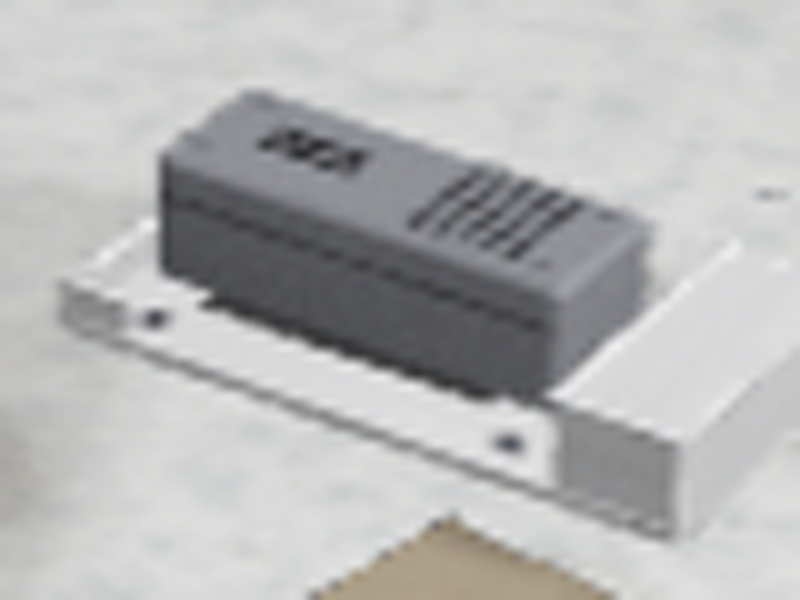

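View pics/f_w.png

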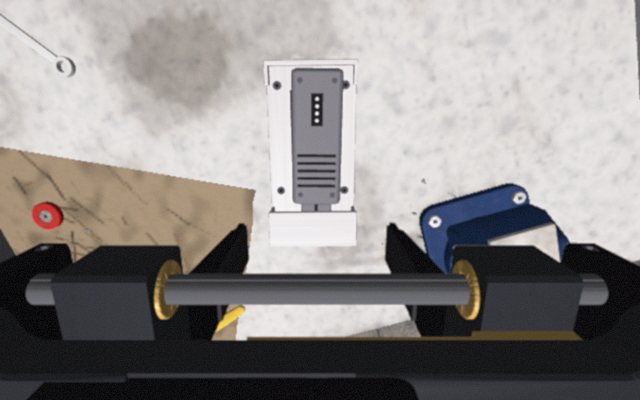

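View pics/f_scene.png

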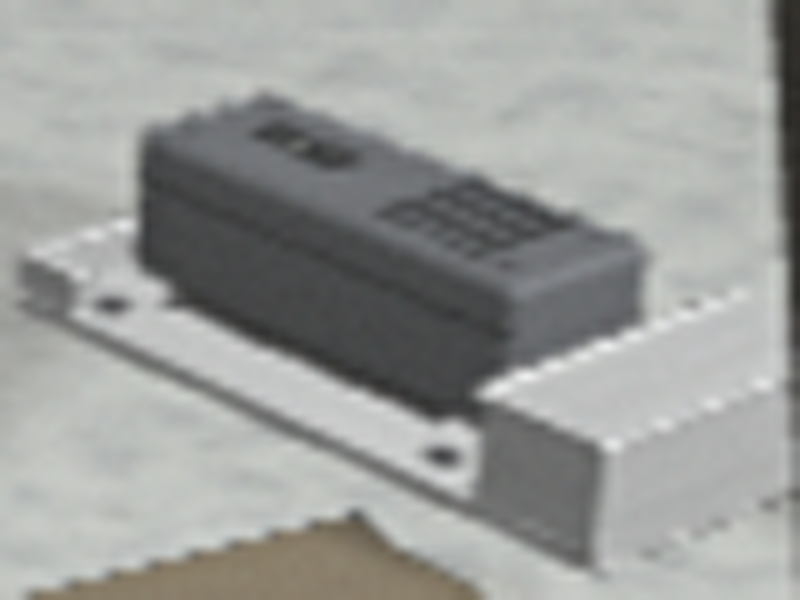

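Run:
```python
import pickle,cv2
C,s=pickle.load(open("f.pkl","rb"));im=C["wrist"]["img"][:,:,::-1]
cv2.imwrite("pics/f_w2.png",cv2.resize(im[55:255,255:370],None,fx=3,fy=3,interpolation=2));cv2.imwrite("pics/f_w3.png",cv2.resize(im[180:255,260:365],None,fx=7,fy=7,interpolation=2))
```

```text
(no output)
```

View pics/f_w2.png

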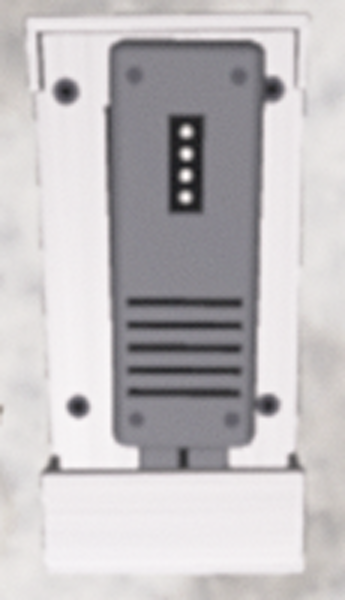

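View pics/f_w3.png

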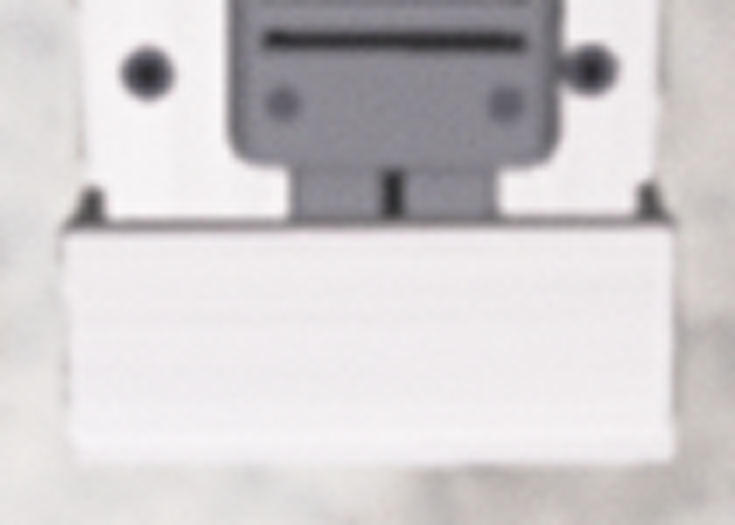

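Run:
```python
import pickle
from h import *
C,s=pickle.load(open("f.pkl","rb"))
og=np.array((255,55.));f=lambda L:[(X,tuple((np.array(p)+.5)/3-.5+og)) for X,p in L]
c=f([((86,50,18),(28,17)),((86,-50,18),(310,14)),((-77.5,50,36),(45,472)),((-77.5,-50,36),(304,472)),((-120,50,36),(46,572)),((-120,-50,36),(304,572))])
p=f([((70,26,50),(109,41)),((70,-26,50),(264,41)),((-70,26,50),(114,444)),((-70,-26,50),(254,444))])
for q0 in [([490,-307,-.3])]:
  a,ra=fit(C,{"wrist":c},q0);b,rb=fit(C,{"wrist":p},q0)
print(a.round(2),ra.round(1).tolist());print(b.round(2),rb.round(1).tolist())
th=a[2];d=b[:2]-a[:2];print("rel",np.cos(th)*d[0]+np.sin(th)*d[1],-np.sin(th)*d[0]+np.cos(th)*d[1],b[2]-a[2])
```

```text
[ 4.9209e+02 -3.0890e+02 -2.9000e-01] [[-0.3, -0.8], [0.5, -0.6], [-1.3, 0.3], [0.8, -0.4], [0.0, 1.7], [-0.0, 1.1]]
[ 4.9503e+02 -3.1493e+02 -3.0000e-01] [[-1.0, -1.3], [0.9, -0.9], [-0.7, 2.5], [0.7, 2.8]]
rel 4.538258112456026 -4.939314286321268 -0.01380519228956234
```

```bash
python3 -c "
from cell import *
print(job_done());print(state()['t'])"
```

```text
the job is handed in; nothing more can be done
None
the job is handed in; nothing more can be done
```

The short pack is in the cradle, lying flat with its tongue under the lip, and the gripper has let go. I handed the job in at about 13 s. I gripped the pack across its width and slid the tongue under the lip with the tail raised about 0.2 rad. I then tipped the tail down behind the stop, released, and lifted straight up.

**Final position:** the last wrist image puts the pack centre at about x = +4.5 mm, y = −5 mm in the cradle, in line to within 0.02 rad. That puts the tongue tip near x = −95 mm and the tail near +74 mm, inside the stop at 80 mm. The top view shows the tongue going under the lip. The pack looks flat in the scene and side views, but I did not measure its height after release. The force on the tool is back to about zero. The arm never went near the long pack, but I did not measure its position again.

**Checks that disagreed:**
- **Tool height:** the fingertips were about 40 mm further back along the tool than the reported pose implied. All three cameras and the force readings agreed on this, so I corrected for it.
- **Position while held:** with the pack in the gripper, the fits from the scene and side cameras differed from the tool-based estimate by 5 to 10 mm. Contact with the cradle floor supported the tool-based height, and the final x lies between the two.

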